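# Set up the one-handed preparation board

## Robot

A 7-joint arm with a two-finger parallel gripper is mounted at the origin on a cart in front of the work surface, level with it; the furniture and walls round the work are solid. World frame = base frame: x ahead of the robot, y to its left, z up, the work surface at z = 0. Lengths are in m, angles in rad, forces in N, time in s.
With the tool pointing down it reaches from about 0.4 to 0.875 m from the base axis. Payload 19.3 kg.
Tool frame: the origin (TCP) lies midway between the tips of the shut fingers; the grasp point (between the pads) lies 19 mm behind it; z points along the fingers, y is the line along which they close (so a half turn about z gives the same grasp; the last joint's range is limited). The gripper opens to 85 mm and grips with 20 to 120 N. Pads are 22 mm wide; open, the fingers measure 114 mm over their backs; the gripper's body (76 mm by 85 mm) begins 54 mm behind the grasp point. The pads swing forward as they close: fully open they stand 13 mm farther back than shut.
Start: joints at [-1.353, 0.521, -0.036, 1.599, 0.021, 1.021, -0.113], TCP at [0.177, 0.599, 0.231] pointing down, gripper open.
Joint ranges: [-2.91, 2.91], [-0.3, 2.13], [-1.5, 1.42], [0.17, 2.43], [-1.26, 4.41], [0.16, 1.93], [-2.52, 2.52]. Speed limits (rad/s): [1.89, 1.89, 2.39, 2.39, 3.01, 3.01, 3.01].

## Interface

Orientations are given as [roll, pitch, yaw] about the fixed x, y, z axes, in that order (R = Rz(yaw) Ry(pitch) Rx(roll)).
In Python, from workcell import bot gives the robot as it stands.
- The arm moves only by the tool move_arm, never from a script. Its argument "moves" is a list that holds one entry, the list of rows, each a list of 7 numbers: the opening, from 0 (shut) to 1 (fully open), then the shift along the tool's x, y, z in units of 1000 mm (1.0 is 1000 mm), then the turn, a rotation vector about the tool's x, y, z in units of 2 pi rad (1.0 is 2 pi rad). A call has 1 to 5 rows; each row is the pose to reach, as a shift and turn from the pose commanded when the call began, along the tool's axes at that moment, turning the shorter way round; what a row does not reach only later rows make up. A row lasts 1/10 s, in which the tool goes at most 50 mm and 8.59 degrees, less where a joint would pass 70% of its speed; a pose out of reach is approached as far as the arm can. A call with a number of a shift or a turn outside -1 to 1 is refused whole. A call with a gripper value outside its range is refused whole. The fingers move at their own pace and stop on an object; "force" is the grip in N (left out, the last holds). Time passes only in rows, so rows that repeat a pose let the fingers close. It gives the time, the measured TCP pose, the force, the opening and the grip force at its end, in the units of the state.
- bot.observe(): the state, without advancing time (a new reading comes with each control period).
- bot.grab_frame(name): name is "side" or "top" or "wrist"; returns the picture (480x640x3 uint8, red, green, blue); there is no depth.
- bot.camera_params(name): a dict with "vertical_fov" (degrees; the focal length in pixels is half the picture's height over the tangent of half this angle, whatever the lens; pixels are square), "cx", "cy" (the principal point, pixels), "R" (3x3) and "t" (3): a world point X has camera coordinates R X + t. Camera axes: x right, y down, z forward; pixel columns grow to the right and rows downward; lengths in m; the calibration is good to about 2 mm. A picture is of the moment at which its call begins: read the wrist's pose just before it. camera_params takes no time and is no camera call; for the wrist camera it gives the pose at the moment of the call.
- bot.job_done(): hands the job in; it is judged then, once.
The state is a dict: "clock": time; "qpos": joint angles; "qd": joint speeds; "joint_efforts": joint torques, N m; "position": TCP position; "tool_rot": TCP orientation; "force": force on the tool from outside, world axes, zero at the start; "moment": the same for the moment, N m; "grip_width": finger opening in m; "finger_force": force on a finger pad.
Only numpy, scipy, OpenCV 4.12 (cv2) and the standard library are available. Lean on these libraries where they do the work, as an engineer would, in place of code of your own. Each camera call takes 0.05 s, during which the arm holds its last target. There are 200 camera calls.

## Task

Set up the one-handed preparation board so that the small round pot can be unscrewed with one hand. In the row of lidded boxes open only the one whose knob is a plain round peg, stand every peg from it fully home in a bore of the board's rear rail (one to a bore, any bore), and close its lid again, leaving the other lids shut. Also set the pot upright on the board between the jaws of the board's vice and turn the cam lever its full quarter turn so that the jaw holds the pot tight; leave the tumbler and the pepper mill where they are.

Things in the scene. Friction and masses are not known exactly. Their poses are not given: they have to be found in the camera images.
- peg_box: white box 112 x 71 x 74 mm (inside 107 x 66), one of four alike, fixed side by side along y in a tray (order varies). Origin: centre of its underside; -x side towards the robot. Hinge line of its lid: along y at x = 55, z = 74 mm. Its pegs stand upright in single file on the x axis, at x = -40, -15, 10, 35 mm, in bores 14 mm deep, feet at z = 9 mm: grip them with fingers closing along y
- peg_knob (a point): middle of the knob on the peg box's lid: a plain round peg 13 mm thick that stands 26 mm out of the lid; this point is 13 mm over the lid's outer face, 94 mm ahead of the hinge line (box -x when shut) and 17 mm from the lid's front edge
- peg_lid (a joint): angle of the peg box's lid (111 x 70 x 6 mm, 60 g, lying on the box's rim): 0 shut, grows as its front edge rises and swings away from the robot (to the box's +x), 1.95 rad fully open, leaning back on a stop. Light hinge: let go below about 1.4 rad it falls shut, beyond 1.75 it falls fully open, which the gripper's body needs to reach the pegs
- foot_lid (a joint): angle of the lid of a box not wanted, its knob a round foot (disc 34 mm wide, thin stem); 0 shut
- bar_lid (a joint): the same for the lid whose knob is a straight bar 50 x 12 mm; 0 shut
- corner_lid (a joint): the same for the lid whose knob is an L-shaped corner piece with arms of 40 and 34 mm; 0 shut
- board: one-handed preparation board, fixed: white slab 200 (x) x 216 (y) mm, top 12 mm over the worktop, origin at the centre of its underside. Along its +x edge a rail 40 mm wide, top 52 mm over the worktop, with four bores. Before the rail a small vice: flat fixed jaw with rubber face at the +y side, sliding jaw, and at the -y side a cam with lever
- bore0 (a point): centre of the mouth of one of the bores in the rail's top (z up): 17 mm wide, 32 mm deep; bores are 50 mm apart along the board's y axis
- bore1 (a point): centre of the mouth of one of the bores in the rail's top (z up): 17 mm wide, 32 mm deep; bores are 50 mm apart along the board's y axis
- bore2 (a point): centre of the mouth of one of the bores in the rail's top (z up): 17 mm wide, 32 mm deep; bores are 50 mm apart along the board's y axis
- bore3 (a point): centre of the mouth of one of the bores in the rail's top (z up): 17 mm wide, 32 mm deep; bores are 50 mm apart along the board's y axis
- peg0: grey stop peg, upright, 60 mm high, 30 g (2 to 4 of the four are there). Origin: centre of its foot. Shank 13 mm thick, 28 mm long; then a collar 22 mm wide, 5 mm thick; then a round head 18 mm thick, from 33 to 60 mm above the foot, to be gripped above the collar. Fully home, its collar rests on the rail and its foot is 28 mm below the mouth
- peg1: grey stop peg, upright, 60 mm high, 30 g (2 to 4 of the four are there). Origin: centre of its foot. Shank 13 mm thick, 28 mm long; then a collar 22 mm wide, 5 mm thick; then a round head 18 mm thick, from 33 to 60 mm above the foot, to be gripped above the collar. Fully home, its collar rests on the rail and its foot is 28 mm below the mouth
- peg2: grey stop peg, upright, 60 mm high, 30 g (2 to 4 of the four are there). Origin: centre of its foot. Shank 13 mm thick, 28 mm long; then a collar 22 mm wide, 5 mm thick; then a round head 18 mm thick, from 33 to 60 mm above the foot, to be gripped above the collar. Fully home, its collar rests on the rail and its foot is 28 mm below the mouth
- peg3: grey stop peg, upright, 60 mm high, 30 g (2 to 4 of the four are there). Origin: centre of its foot. Shank 13 mm thick, 28 mm long; then a collar 22 mm wide, 5 mm thick; then a round head 18 mm thick, from 33 to 60 mm above the foot, to be gripped above the collar. Fully home, its collar rests on the rail and its foot is 28 mm below the mouth
- pot: low round cream pot with a screw lid, 63 mm wide, 34 mm high, 0.05 to 0.1 kg, loose on the worktop at the start. Origin: centre of its underside, z up
- bay (a point): where the middle of the pot's underside belongs, on the slab between the open jaws. The jaws reach 28 mm over the worktop, so the standing pot rises 18 mm above them; with the cam open the pot has about 5 mm of room at each side along the board's y axis; the jaws are flat and wide, so along x it need not be exact. The rail's front face is 90 mm further along x
- jaw: sliding jaw of the vice, 62 mm wide, 16 mm high; the cam drives it 14 mm along the board's +y, over the last part pressing the pot against the fixed jaw
- cam (a joint): angle of the cam lever: 0 open (lever points to the board's -y), 1.57 rad clamped, at a stop (lever points to the board's -x); it turns clockwise seen from above about a vertical axis at x = -30, y = -70 mm of the board. Friction about 0.15 N m; stays where it is left, springing back a few degrees at most from a clamped pot
- cam_grip (a point): on the upright round grip at the lever's end, 64 mm from the pivot axis and 57 mm over the worktop; the grip is 17 mm thick, its top 67 mm over the worktop, 25 mm of it above the lever's arm
- tumbler: glass tumbler, 81 mm wide, 92 mm high; bystander
- pepper_mill: pepper mill, 45 mm wide, 139 mm high; bystander
Things that resemble listed ones, but are neither listed nor needed, are in the scene too. What is meant by the pot is not orange, and is the smaller of those in its own colour.

How it is judged:
By the outcome, as a careful person would: the job done as asked, in the order asked, and still so for the second after the job is handed in, with the robot touching nothing.
Of peg0, peg1, peg2, peg3 only 2 to 4 are there at a start; the rules pass over those that are not, and their reading is None.
At some moment in a run one of pot may be knocked a few centimetres aside while the robot is not near it.
It also fails if it takes over 210 s, if anything falls off the work surface, if the arm or the gripper's body presses on something with over 40 N, if the wrist force passes 120 N, or if a joint passes its speed limit or range.

## Working session

There is one attempt and no reset: what is moved stays moved. The work goes in short steps, Python scripts to look and compute and a tool call to move; the robot and the scene stay as the last step left them, time stands still between calls to the robot, and variables do not carry over. Pictures are saved under pics/ and viewed, at most 15 in all, crops included, and the job is handed in when it is done.

Besides the shell and the picture viewer there is one more tool, called in YAML: its name, and indented under it one key for each argument. move_arm: Moves the arm, as the interface text tells. Shifts and turns lie within -1 to 1; 1 stands for 1000 mm of shift or 2 pi rad of turn. Its arguments: {"type":"object","properties":{"moves":{"type":"array"},"force":{"type":"number"}},"required":["moves"]}

```bash
mkdir -p pics; ls; cat > h.py <<'E'
from workcell import bot
import numpy as np, cv2
from scipy.spatial.transform import Rotation as Rn
def cam(n):
    p=bot.camera_params(n); f=240/np.tan(np.radians(p["vertical_fov"])/2)
    return f,p["cx"],p["cy"],np.array(p["R"]),np.array(p["t"])
def ray(c,u,v):
    f,cx,cy,R,t=c; return -R.T@t, R.T@np.array([(u-cx)/f,(v-cy)/f,1])
def plane(c,u,v,z):
    o,d=ray(c,u,v); return o+d*(z-o[2])/d[2]
def proj(c,X):
    f,cx,cy,R,t=c; q=R@np.array(X)+t; return q[0]/q[2]*f+cx,q[1]/q[2]*f+cy
def snap(n,name):
    c=cam(n); im=bot.grab_frame(n); cv2.imwrite(f"pics/{name}.png",im[:,:,::-1]); return im,c
def st():
    s=bot.observe(); return {k:np.round(s[k],4).tolist() for k in("clock","position","tool_rot","qpos","grip_width","force")}
def rel(target,yaw,n=None):
    "shift/turn (tool units) from current pose to target pos, tool down yaw (roll pi)"
    s=bot.observe(); R=Rn.from_euler("xyz",s["tool_rot"]); T=Rn.from_euler("xyz",[np.pi,0,yaw])
    d=R.inv().apply(np.array(target)-s["position"]); r=(R.inv()*T).as_rotvec()/(2*np.pi)
    return np.round(d,4),np.round(r,4)
E
python3 - <<'E'
from h import *
for n in("top","side","wrist"):
    im,c=snap(n,n+"0"); print(n,c[0],c[1:3],(-c[3].T@c[4]).round(3),c[3].round(2).tolist())
print(st())
E
```

```text
pics
top 476.3807078107316 (312.483252761, 241.6108267741379) [ 0.349 -0.021  1.118] [[-0.01, -1.0, -0.0], [-0.98, 0.01, -0.19], [0.19, 0.0, -0.98]]
side 456.4483122776602 (318.2767164341845, 244.79092959911316) [ 0.428 -0.737  0.583] [[0.98, -0.18, 0.02], [-0.09, -0.56, -0.82], [0.15, 0.81, -0.57]]
wrist 402.97617379286027 (318.1905143226532, 246.13901944762716) [0.114 0.619 0.374] [[0.28, 0.96, -0.0], [0.93, -0.27, 0.26], [0.25, -0.08, -0.96]]
{'clock': 0.15, 'position': [0.1774, 0.599, 0.2309], 'tool_rot': [-3.1407, 0.0001, 2.8537], 'qpos': [-1.3532, 0.5219, -0.0363, 1.5999, 0.0212, 1.0211, -0.1128], 'grip_width': 0.0854, 'force': [-0.4179, 0.1003, 0.2549]}
```

View pics/top0.png

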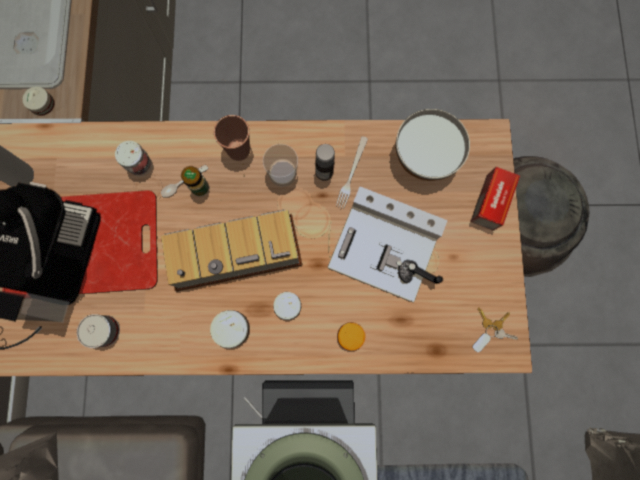

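View pics/side0.png

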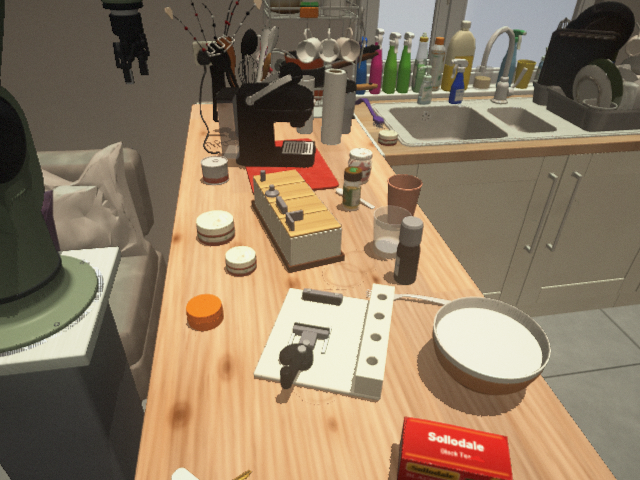

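```bash
python3 -c "
from h import *
print(bot.camera_params('top').keys())"
```

```text
dict_keys(['vertical_fov', 'cx', 'cy', 'R', 't'])
```

```bash
python3 - <<'E'
import cv2
im=cv2.imread("pics/top0.png")
a=cv2.resize(im[205:295,155:305],None,fx=5,fy=5,interpolation=cv2.INTER_CUBIC)
b=cv2.resize(im[180:310,320:455],None,fx=4.5,fy=4.5,interpolation=cv2.INTER_CUBIC)
cv2.imwrite("pics/ta.png",a);cv2.imwrite("pics/tb.png",b);print(a.shape,b.shape)
E
```

```text
(450, 750, 3) (585, 608, 3)
```

View pics/ta.png

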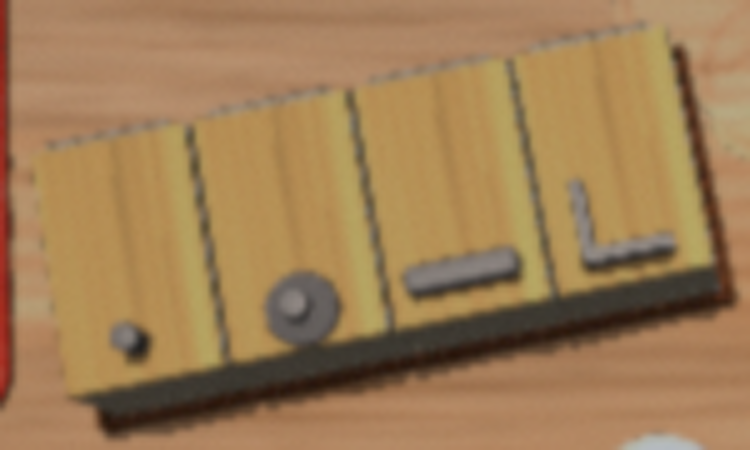

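View pics/tb.png

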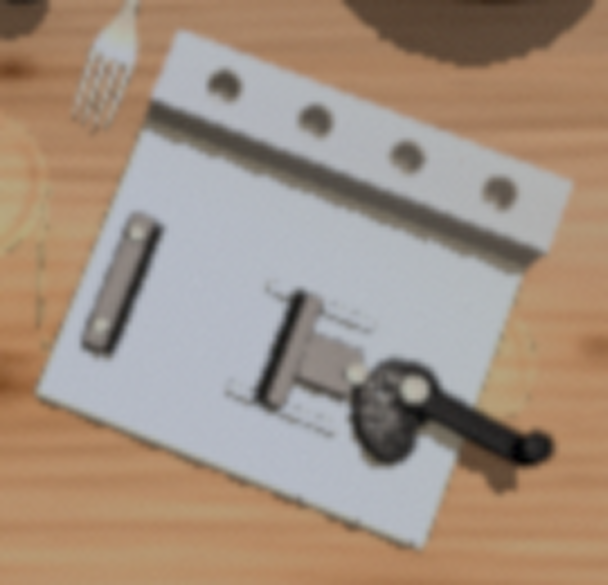

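```bash
python3 - <<'E'
from h import *
c=cam("top")
A=lambda u,v:(155+(u+.5)/5-.5,205+(v+.5)/5-.5); B=lambda u,v:(320+(u+.5)/4.5-.5,180+(v+.5)/4.5-.5)
q=lambda f,l,z:np.array([plane(c,*f(*p),z)[:2] for p in l])
L=q(A,[(72,397),(38,148),(188,125),(224,362)],.080);print("lid",L.round(4).tolist(),np.linalg.norm(L-np.roll(L,-1,0),axis=1))
rowb=q(A,[(38,148),(662,28)],.08);rowf=q(A,[(72,397),(714,268)],.08);
print("row ang",[np.arctan2(*(-(r[1]-r[0]))[::-1])-np.pi/2 for r in(rowb,rowf)],(rowb+rowf)/2)
print("knob top",q(A,[(123,332)],.106))
b=q(B,[(226,86),(316,121),(407,157),(499,193)],.052);print("bores",b.round(4).tolist(),np.linalg.norm(np.diff(b,axis=0),axis=1))
d=b[0]-b[3];print("board ang",np.arctan2(d[1],d[0])-np.pi/2)
r=q(B,[(180,30),(572,183),(545,250),(150,103)],.052);print("rail",r.round(4).tolist(),r.mean(0))
s=q(B,[(38,397),(420,548)],.012);print("slab f",s.round(4).tolist(),np.linalg.norm(s[0]-s[1]))
print("cam grip top",q(B,[(538,442)],.067), "pivot",q(B,[(414,388)],.05))
print("jaws",q(B,[(155,225),(107,350),(300,292),(262,404)],.028).round(4).tolist())
im=cv2.imread("pics/top0.png");h=cv2.cvtColor(im,cv2.COLOR_BGR2HSV)
m=((h[...,1]<60)&(h[...,2]>130)).astype(np.uint8);m[:280]=0;m[370:]=0
n,l,S,C=cv2.connectedComponentsWithStats(m)
for i in range(1,n):
    if S[i,4]>100:print("pot",S[i],C[i],plane(c,*C[i],.034).round(4))
E
```

```text
lid [[0.4583, 0.2927], [0.5695, 0.3136], [0.5796, 0.2472], [0.4733, 0.2269]] [0.11311633 0.06713931 0.10821873 0.06742977]
row ang [np.float64(0.19009787973671988), np.float64(0.19476253704848134)] [[0.5139196  0.30313036]
 [0.56827025 0.02419899]]
knob top [[0.48331267 0.26444488]]
bores [[0.6566, -0.1546], [0.6377, -0.2002], [0.6183, -0.2461], [0.5991, -0.2922]] [0.04945222 0.0497846  0.04992347]
board ang -0.3955051082118668
rail [[0.6868, -0.1316], [0.6042, -0.3298], [0.5693, -0.314], [0.6478, -0.1152]] [ 0.62701756 -0.22263187]
slab f [[0.5012, -0.057], [0.4219, -0.252]] 0.21042130262026068
cam grip top [[ 0.46979115 -0.30088984]] pivot [[ 0.49934024 -0.24469453]]
jaws [[0.5888, -0.1185], [0.5231, -0.0923], [0.5529, -0.1926], [0.4946, -0.1711]]
pot [359 280  63  22 693] [397.18037518 287.34199134] [ 0.4525 -0.213   0.034 ]
pot [274 292  27  27 588] [286.74489796 305.05442177] [0.4139 0.038  0.034 ]
pot [ 210  310   37   38 1084] [228.22878229 328.61531365] [0.3623 0.1688 0.034 ]
pot [ 77 315  33  33 851] [ 93.01645123 330.77555817] [0.3594 0.4713 0.034 ]
pot [473 333  18  19 195] [481.16410256 342.11282051] [ 0.3295 -0.395   0.034 ]
```

```bash
cat >> h.py <<'E'
def plan(wps,start=None):
    "wps: (pos,yaw,rows); chained from the measured pose; prints shift & turn for each in tool axes/units"
    s=bot.observe(); p=np.array(s["position"]); R=Rn.from_euler("xyz",s["tool_rot"])
    for w in wps:
        T=Rn.from_euler("xyz",[np.pi,0,w[1]]) if np.isscalar(w[1]) else Rn.from_euler("xyz",w[1])
        d=R.inv().apply(np.array(w[0])-p); r=(R.inv()*T).as_rotvec()
        print(np.round(d,4).tolist(),np.round(r/2/np.pi,4).tolist(),"rows>=%.1f"%max(np.linalg.norm(d)/.05,np.degrees(np.linalg.norm(r))/8.59))
        p=p+R.apply(np.round(d,4)); R=R*Rn.from_rotvec(np.round(r/2/np.pi,4)*2*np.pi)
def bf(o,yaw,x,y,z): return [o[0]+np.cos(yaw)*x-np.sin(yaw)*y,o[1]+np.sin(yaw)*x+np.cos(yaw)*y,z]
BOX=(0.5206,0.2690);BY=0.192;BRD=(0.5541,-0.1925);RY=-0.3955
E
python3 - <<'E'
from h import *
c=cam("top")
for u,v,z in[(0,290,.05),(70,320,.05),(75,290,.05),(95,210,.3),(100,210,.05),(40,190,.3)]:print(u,v,plane(c,u,v,z).round(3))
cs=cam("side")
for u,v in[(250,80),(340,70),(240,160)]:
  for y in(.4,.5):
    o,d=ray(cs,u,v);print(u,v,(o+d*(y-o[1])/d[1]).round(3))
k=[0.483,0.2635]
plan([([.2,.5,.33],2.95),([.3,.33,.33],3.1),([.44,.255,.25],3.333)])
E
```

```text
0 290 [0.45 0.68 0.05]
70 320 [0.383 0.517 0.05 ]
75 290 [0.449 0.512 0.05 ]
95 210 [0.567 0.364 0.3  ]
100 210 [0.634 0.47  0.05 ]
40 190 [0.605 0.466 0.3  ]
250 80 [0.47  0.4   0.285]
250 80 [0.474 0.5   0.258]
340 70 [0.691 0.4   0.302]
340 70 [0.714 0.5   0.277]
240 160 [0.43 0.4  0.08]
240 160 [0.431 0.5   0.036]
[-0.0498, -0.0886, -0.0991] [-0.0001, 0.0, -0.0153] rows>=2.8
[-0.1306, -0.1479, 0.0001] [-0.0, 0.0, -0.0239] rows>=3.9
[-0.143, -0.0691, 0.08] [-0.0, -0.0, -0.0371] rows>=3.6
```

View pics/wrist0.png

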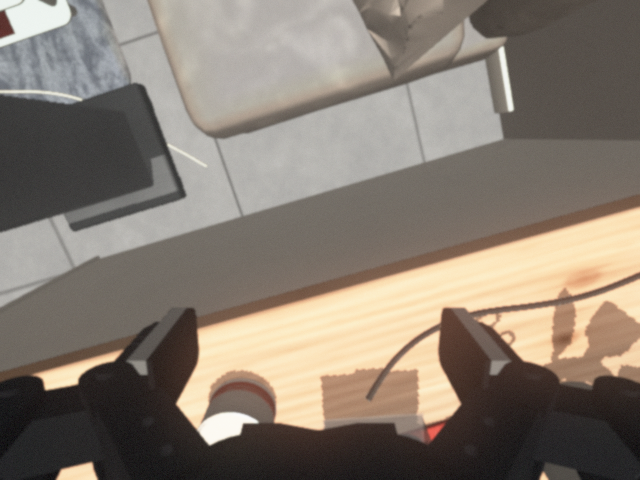

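move_arm:
  moves:
    - [[0.4, -0.05, -0.089, -0.099, 0, 0, -0.0153], [0.4, -0.05, -0.089, -0.099, 0, 0, -0.0153], [0.4, -0.05, -0.089, -0.099, 0, 0, -0.0153]]

```text
clock: 0.45
position: [0.2005, 0.4981, 0.3315]
tool_rot: [-3.141, 0.0, 2.95]
force: [-0.6, -0.7, 0.0]
grip_width: 0.044
finger_force: 0.0
```

move_arm:
  moves:
    - [[0.4, -0.13, -0.148, 0, 0, 0, -0.024], [0.4, -0.13, -0.148, 0, 0, 0, -0.024], [0.4, -0.13, -0.148, 0, 0, 0, -0.024], [0.4, -0.13, -0.148, 0, 0, 0, -0.024], [0.4, -0.13, -0.148, 0, 0, 0, -0.024]]

```text
clock: 0.95
position: [0.3024, 0.3247, 0.3306]
tool_rot: [-3.141, 0.001, 3.094]
force: [0.5, 1.1, -0.8]
grip_width: 0.0343
finger_force: 0.0
```

move_arm:
  moves:
    - [[0.4, -0.143, -0.069, 0.08, 0, 0, -0.0371], [0.4, -0.143, -0.069, 0.08, 0, 0, -0.0371], [0.4, -0.143, -0.069, 0.08, 0, 0, -0.0371], [0.4, -0.143, -0.069, 0.08, 0, 0, -0.0371], [0.4, -0.143, -0.069, 0.08, 0, 0, -0.0371]]

```text
clock: 1.45
position: [0.4418, 0.2518, 0.248]
tool_rot: [-3.139, -0.002, -2.954]
force: [-1.3, 0.7, 0.4]
grip_width: 0.034
finger_force: 0.0
```

```bash
python3 - <<'E'
from h import *
im,c=snap("wrist","w1");print(st())
for p in([.483,.2635,.106],[.483,.2635,.08]):print(proj(c,p))
E
```

```text
{'clock': 1.5, 'position': [0.4403, 0.2535, 0.249], 'tool_rot': [-3.1401, -0.0019, -2.9524], 'qpos': [-0.7274, 0.3174, 0.1113, 1.8861, -0.0422, 0.9428, 1.1633], 'grip_width': 0.0337, 'force': [-0.4914, 0.2769, -0.8483]}
(np.float64(322.1150141503227), np.float64(286.2133636936939))
(np.float64(321.91594129580034), np.float64(274.85279210698735))
```

View pics/w1.png

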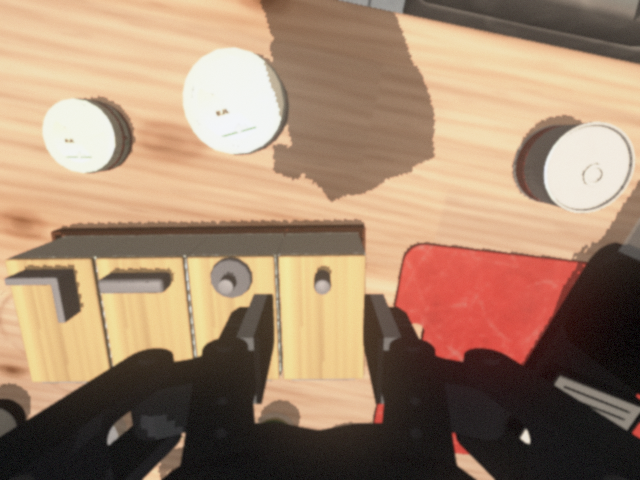

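```bash
python3 - <<'E'
from h import *
plan([([.483,.2635,.125],3.333),([.483,.2635,.0835],3.333)])
E
```

```text
[-0.044, 0.0019, 0.1239] [-0.0002, -0.0003, -0.0003] rows>=2.6
[-0.0, 0.0, 0.0415] [-0.0, -0.0, -0.0] rows>=0.8
```

move_arm:
  moves:
    - [[0.4, -0.044, 0.002, 0.12, 0, 0, 0], [0.4, -0.044, 0.002, 0.12, 0, 0, 0], [0.4, -0.044, 0.002, 0.12, 0, 0, 0], [0.4, -0.044, 0.002, 0.145, 0, 0, 0], [0.4, -0.044, 0.002, 0.165, 0, 0, 0]]
  force: 25

```text
clock: 2.0
position: [0.4815, 0.2664, 0.0842]
tool_rot: [3.141, -0.001, -2.948]
force: [-4.2, -1.1, 33.1]
grip_width: 0.0344
finger_force: 18.7
```

move_arm:
  moves:
    - [[0, 0, 0, 0, 0, 0, 0], [0, 0, 0, 0, 0, 0, 0], [0, 0, 0, 0, 0, 0, 0], [0, 0, 0, 0, 0, 0, 0], [0, 0, 0, 0, 0, 0, 0]]

```text
clock: 2.5
position: [0.483, 0.2629, 0.0862]
tool_rot: [-3.139, 0.0, -2.951]
force: [4.9, -22.3, 11.9]
grip_width: 0.012
finger_force: 30.4
```

move_arm:
  moves:
    - [[0, -0.001, 0, -0.008, 0, 0, 0], [0, -0.008, 0, -0.023, 0, 0, 0], [0, -0.014, 0, -0.033, 0, 0, 0], [0, -0.021, 0, -0.043, 0, 0, 0], [0, -0.029, 0, -0.051, 0, 0, 0]]

```text
clock: 3.0
position: [0.5106, 0.2684, 0.1368]
tool_rot: [-3.138, -0.002, -2.95]
force: [4.8, -17.8, -3.9]
grip_width: 0.0118
finger_force: 24.3
```

```bash
python3 - <<'E'
from h import *
print(st()); snap("side","s1")
im=cv2.imread("pics/s1.png");cv2.imwrite("pics/s1c.png",cv2.resize(im[60:300,130:430],None,fx=2.5,fy=2.5))
E
```

```text
{'clock': 3.0, 'position': [0.5106, 0.2684, 0.1368], 'tool_rot': [-3.138, -0.0017, -2.9505], 'qpos': [-0.6574, 0.5673, 0.0976, 1.8159, -0.0718, 0.7647, 1.2389], 'grip_width': 0.0118, 'force': [4.7516, -17.7795, -3.9307]}
```

View pics/s1c.png

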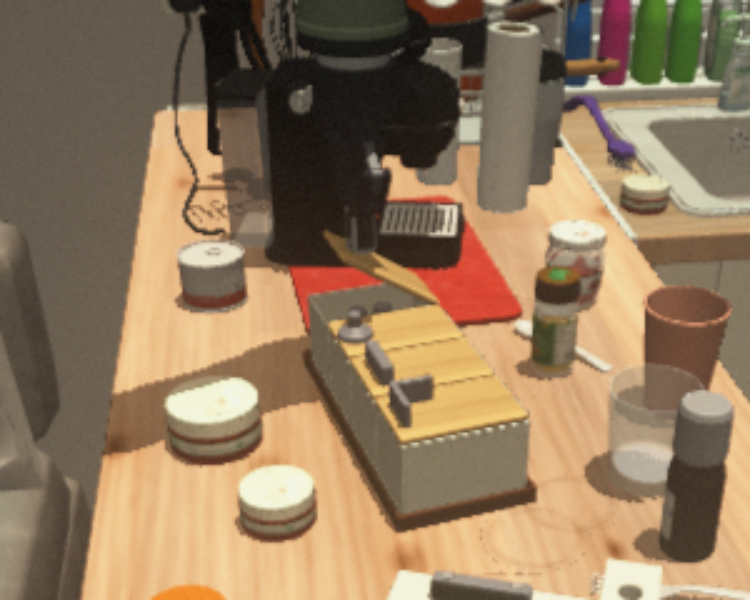

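move_arm:
  moves:
    - [[0, -0.009, -0.003, -0.008, 0, 0, 0], [0, -0.019, -0.003, -0.014, 0, 0, 0], [0, -0.03, -0.003, -0.019, 0, 0, 0], [0, -0.041, -0.003, -0.022, 0, 0, 0], [0, -0.053, -0.003, -0.025, 0, 0, 0]]

```text
clock: 3.55
position: [0.5629, 0.2785, 0.1618]
tool_rot: [-3.141, -0.001, -2.948]
force: [-0.1, -3.7, -7.6]
grip_width: 0.0114
finger_force: 24.3
```

move_arm:
  moves:
    - [[0, -0.012, 0, -0.001, 0, 0, 0], [0, -0.024, 0, 0, 0, 0, 0], [0, -0.034, 0, 0.002, 0, 0, 0], [0, -0.043, 0, 0.004, 0, 0, 0], [0, -0.043, 0, 0.004, 0, 0, 0]]

```text
clock: 4.05
position: [0.6064, 0.2872, 0.1573]
tool_rot: [3.141, 0.001, -2.949]
force: [0.3, 0.9, 6.4]
grip_width: 0.0118
finger_force: 24.7
```

move_arm:
  moves:
    - [[0, -0.007, 0, 0.003, 0, 0, 0], [0, -0.014, 0, 0.006, 0, 0, 0], [0, -0.018, 0, 0.009, 0, 0, 0], [0, -0.018, 0, 0.009, 0, 0, 0], [0, -0.018, 0, 0.009, 0, 0, 0]]

```text
clock: 4.55
position: [0.6238, 0.2907, 0.1486]
tool_rot: [3.14, 0.002, -2.949]
force: [2.0, 2.5, 5.6]
grip_width: 0.0115
finger_force: 25.3
```

move_arm:
  moves:
    - [[1, 0, 0, 0, 0, 0, 0], [1, 0, 0, 0, 0, 0, 0], [1, 0, 0, 0, 0, 0, 0], [1, 0, 0, 0, 0, 0, 0], [1, 0, 0, 0, 0, 0, 0]]

```text
clock: 5.05
position: [0.6232, 0.2896, 0.1482]
tool_rot: [-3.142, -0.0, -2.949]
force: [-0.2, -0.2, -0.1]
grip_width: 0.0827
finger_force: 0.0
```

move_arm:
  moves:
    - [[1, 0, 0, -0.03, 0, 0, 0], [1, 0, 0, -0.06, 0, 0, 0], [1, 0, 0, -0.09, 0, 0, 0], [1, 0.04, 0, -0.11, 0, 0, 0], [1, 0.06, 0, -0.11, 0, 0, 0]]

```text
clock: 5.55
position: [0.5636, 0.2782, 0.261]
tool_rot: [3.14, 0.003, -2.95]
force: [1.3, 0.4, 0.6]
grip_width: 0.0855
finger_force: 0.0
```

```bash
python3 - <<'E'
from h import *
print(st()); im,c=snap("wrist","w2")
for x in(-40,-15,10,35):print(proj(c,bf(BOX,BY,x/1000,0,.069)))
E
```

```text
{'clock': 5.55, 'position': [0.5636, 0.2782, 0.261], 'tool_rot': [3.1402, 0.0031, -2.9495], 'qpos': [-0.6313, 0.5005, 0.1172, 1.5649, -0.0641, 1.0766, 1.2647], 'grip_width': 0.0855, 'force': [1.332, 0.4175, 0.5782]}
(np.float64(315.3380575691477), np.float64(112.00246669502133))
(np.float64(315.37227959488325), np.float64(144.62990181548514))
(np.float64(315.4051308601275), np.float64(175.9504476435413))
(np.float64(315.43669210638507), np.float64(206.04108349740147))
```

View pics/w2.png

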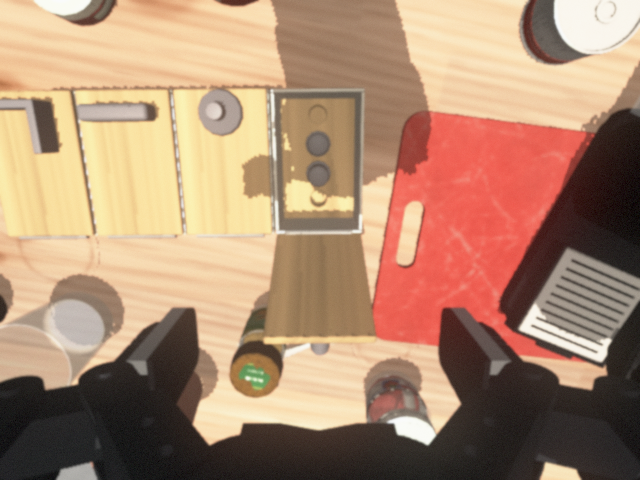

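```bash
python3 - <<'E'
from h import *
im=cv2.imread("pics/w2.png");c=cam("wrist")
s=bot.observe();R=Rn.from_euler("xyz",s["tool_rot"]).as_matrix()
for y in(-.0425,.0425):print([np.round(proj(c,np.array(s["position"])+R@np.array([x,y,-.013])),1) for x in(-.011,.011)])
h=cv2.cvtColor(im,cv2.COLOR_BGR2HSV);sub=h[120:195,285:352]
m=((sub[...,1]<70)&(sub[...,2]<110)).astype(np.uint8)
n,l,S,C=cv2.connectedComponentsWithStats(m)
for i in range(1,n):
    if S[i,4]>60:
        u,v=C[i]+[285,120];X=plane(c,u,v,.069);d=X[:2]-BOX
        print(S[i],u,v,X.round(4),"box",(d@[np.cos(BY),np.sin(BY)]).round(4),(d@[-np.sin(BY),np.cos(BY)]).round(4))
im,ct=snap("top","t2");
for x in(-.015,.01):print(proj(ct,bf(BOX,BY,x,0,.069)))
print(im[240:285:5,150:240:6].sum(2))
E
```

```text
[array([197.2, 356.6]), array([192.3, 300.1])]
[array([432. , 356.8]), array([436.7, 300.3])]
[22 16 22 20 67] 319.3880597014925 147.83582089552237 [0.5049 0.2694 0.069 ] box -0.0153 0.0034
(np.float64(183.51091327932372), np.float64(263.0923070430855))
(np.float64(181.87831707310343), np.float64(252.2261998004051))
[[331 254 498 173 237 241 395 468 448 448 430 441 465 314 459]
 [359 256 426 185 469 385 419 464 253 266 445 444 456 306 460]
 [314 207 444 165 282 197 252 459 254 246 451 449 443 428 461]
 [272 264 473 159 265 197 128 256 239 442 451 443 437 467 459]
 [266 217 440 164 252 239 193 257 395 457 436 320 433 480 432]
 [156 161 284 164 247 200 119 256 384 459 339 281 267 486 433]
 [149 143 254 192 228 259 234 253 363 457 314 307 358 475 338]
 [147 155 231 210 189 257 227 240 321 452 344 184 185 186 180]
 [143 147 241 301 173 272 290 238 192 178 182 144  88 120 216]]
```

```bash
python3 - <<'E'
from h import *
p=bf(BOX,BY,-.015,0,.05)
c=cam("top");print("mill",plane(c,325,150,.139),"tumbler",plane(c,281,158,.092))
plan([(p[:2]+[.14],3.333),(p[:2]+[.049],3.333),(p[:2]+[.24],3.333),([.60,-.05,.24],2.833),([.6377,-.2002,.22],2.333)])
E
```

```text
mill [ 0.74191618 -0.04937483  0.139     ] tumbler [0.74219497 0.0493984  0.092     ]
[0.0581, -0.001, 0.1195] [0.0001, 0.0001, 0.0002] rows>=2.7
[0.0, -0.0, 0.091] [0.0, -0.0, 0.0] rows>=1.8
[0.0, 0.0, -0.191] [0.0, -0.0, 0.0] rows>=3.8
[-0.0321, -0.3283, -0.0001] [0.0, -0.0, 0.0796] rows>=6.6
[-0.0815, -0.1316, 0.02] [0.0, -0.0, 0.0796] rows>=3.3
```

move_arm:
  moves:
    - [[0.31, 0.058, -0.001, 0.05, 0, 0, 0], [0.31, 0.058, -0.001, 0.1, 0, 0, 0], [0.31, 0.058, -0.001, 0.119, 0, 0, 0], [0.31, 0.058, -0.001, 0.119, 0, 0, 0], [0.31, 0.058, -0.001, 0.119, 0, 0, 0]]

```text
clock: 6.15
position: [0.5085, 0.2663, 0.14]
tool_rot: [-3.141, -0.0, -2.95]
force: [0.0, 0.4, 0.5]
grip_width: 0.0267
finger_force: 0.0
```

move_arm:
  moves:
    - [[0.31, 0, 0, 0.025, 0, 0, 0], [0.31, 0, 0, 0.05, 0, 0, 0], [0.31, 0, 0, 0.07, 0, 0, 0], [0.31, 0, 0, 0.085, 0, 0, 0], [0.31, 0, 0, 0.091, 0, 0, 0]]

```text
clock: 6.65
position: [0.5086, 0.2664, 0.0484]
tool_rot: [3.141, 0.001, -2.95]
force: [-0.4, -0.3, 0.9]
grip_width: 0.0272
finger_force: 0.0
```

move_arm:
  moves:
    - [[0, 0, 0, 0, 0, 0, 0], [0, 0, 0, 0, 0, 0, 0], [0, 0, 0, 0, 0, 0, 0], [0, 0, 0, 0, 0, 0, 0], [0, 0, 0, 0, 0, 0, 0]]

```text
clock: 7.15
position: [0.5079, 0.2662, 0.0487]
tool_rot: [3.141, 0.001, -2.949]
force: [0.4, -0.1, -0.2]
grip_width: 0.0174
finger_force: 25.8
```

move_arm:
  moves:
    - [[0, 0, 0, -0.02, 0, 0, 0], [0, 0, 0, -0.06, 0, 0, 0], [0, 0, 0, -0.11, 0, 0, 0], [0, 0, 0, -0.16, 0, 0, 0], [0, 0, 0, -0.19, 0, 0, 0]]
  force: 40

```text
clock: 7.65
position: [0.5084, 0.2664, 0.2423]
tool_rot: [3.14, 0.004, -2.95]
force: [-0.1, 1.2, 0.4]
grip_width: 0.0167
finger_force: 42.0
```

move_arm:
  moves:
    - [[0, -0.032, -0.328, 0, 0, 0, 0.08], [0, -0.032, -0.328, 0, 0, 0, 0.08], [0, -0.032, -0.328, 0, 0, 0, 0.08], [0, -0.032, -0.328, 0, 0, 0, 0.08], [0, -0.032, -0.328, 0, 0, 0, 0.08]]

```text
clock: 8.15
position: [0.5792, 0.0248, 0.2387]
tool_rot: [3.141, 0.0, 2.829]
force: [1.5, 0.5, -0.8]
grip_width: 0.0166
finger_force: 42.0
```

```bash
python3 - <<'E'
from h import *
print(st())
plan([([.6377,-.2002,.20],2.333)])
E
```

```text
{'clock': 8.15, 'position': [0.5792, 0.0248, 0.2387], 'tool_rot': [3.1414, 0.0004, 2.8293], 'qpos': [-0.3472, 0.4551, 0.2832, 1.727, -0.1485, 0.98, 1.2502], 'grip_width': 0.0166, 'force': [1.5082, 0.5031, -0.764]}
[-0.1247, -0.1962, 0.0387] [0.0001, 0.0, 0.079] rows>=4.7
```

move_arm:
  moves:
    - [[0, -0.125, -0.196, 0.039, 0, 0, 0.079], [0, -0.125, -0.196, 0.039, 0, 0, 0.079], [0, -0.125, -0.196, 0.039, 0, 0, 0.079], [0, -0.125, -0.196, 0.039, 0, 0, 0.079], [0, -0.125, -0.196, 0.039, 0, 0, 0.079]]

```text
clock: 8.65
position: [0.6381, -0.2016, 0.1988]
tool_rot: [-3.141, 0.0, 2.331]
force: [0.9, 0.9, -0.2]
grip_width: 0.0167
finger_force: 42.0
```

move_arm:
  moves:
    - [[0, 0, 0, 0, 0, 0, 0], [0, 0, 0, 0, 0, 0, 0], [0, 0, 0, 0, 0, 0, 0]]

```text
clock: 8.95
position: [0.6383, -0.1971, 0.1994]
tool_rot: [3.141, -0.0, 2.336]
force: [-0.4, -0.4, -0.3]
grip_width: 0.0163
finger_force: 42.0
```

```bash
python3 - <<'E'
from h import *
print(st()); im,c=snap("wrist","w3")
b=[[0.6566, -0.1546], [0.6377, -0.2002], [0.6183, -0.2461], [0.5991, -0.2922]]
for x in b:print(np.round(proj(c,x+[.052]),1))
s=bot.observe();R=Rn.from_euler("xyz",s["tool_rot"]).as_matrix()
print("foot",proj(c,np.array(s["position"])+R@[0,0,.0396]))
E
```

```text
{'clock': 8.95, 'position': [0.6383, -0.1971, 0.1994], 'tool_rot': [3.141, -0.0005, 2.336], 'qpos': [-0.0351, 0.6583, 0.3994, 1.523, -0.2841, 1.0182, 1.2045], 'grip_width': 0.0163, 'force': [-0.4183, -0.3869, -0.324]}
[375.2 206.6]
[313.1 233. ]
[252.5 258.4]
[193.9 283.2]
foot (np.float64(316.43783587003225), np.float64(280.93665352237224))
```

View pics/w3.png

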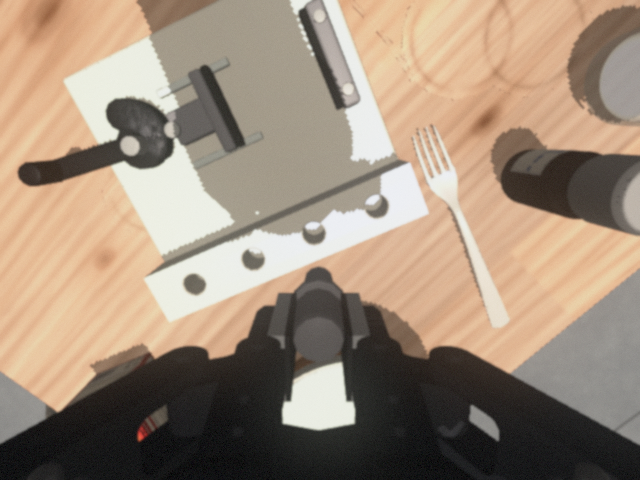

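```bash
python3 - <<'E'
from h import *
im=cv2.imread("pics/w3.png");g=cv2.cvtColor(im,cv2.COLOR_BGR2GRAY).astype(int)
for r in(268,270,272,276,280,284):print(r,g[r,296:342].tolist())
b=[[0.6566, -0.1546], [0.6377, -0.2002], [0.6183, -0.2461], [0.5991, -0.2922]]
c=cam("wrist")
for x in b:
    u,v=map(int,np.round(proj(c,x+[.052])))
    sub=cv2.resize(im[v-20:v+20,u-20:u+20],None,fx=6,fy=6,interpolation=cv2.INTER_CUBIC)
    globals().setdefault("t",[]).append(sub)
cv2.imwrite("pics/bores.png",np.vstack([np.hstack(t[:2]),np.hstack(t[2:])]))
E
```

```text
268 [228, 224, 218, 212, 205, 199, 193, 189, 188, 186, 181, 181, 178, 170, 156, 139, 127, 113, 106, 94, 93, 84, 78, 84, 85, 93, 103, 108, 122, 140, 164, 180, 190, 191, 190, 188, 189, 189, 187, 187, 188, 186, 186, 187, 185, 184]
270 [196, 196, 196, 193, 191, 191, 187, 183, 182, 180, 177, 165, 152, 128, 101, 86, 79, 77, 76, 77, 75, 74, 77, 77, 76, 74, 77, 77, 79, 85, 100, 121, 151, 170, 184, 188, 185, 189, 189, 187, 188, 185, 186, 185, 188, 187]
272 [194, 191, 189, 187, 185, 185, 181, 183, 178, 169, 148, 125, 97, 85, 76, 73, 74, 76, 76, 73, 75, 77, 77, 75, 75, 75, 71, 75, 74, 76, 75, 79, 95, 117, 148, 172, 182, 186, 187, 187, 184, 185, 186, 186, 187, 187]
276 [188, 184, 182, 181, 182, 183, 180, 181, 169, 140, 99, 74, 76, 73, 76, 74, 73, 77, 76, 77, 73, 73, 76, 75, 77, 76, 75, 76, 74, 73, 75, 74, 75, 76, 90, 123, 159, 180, 181, 184, 187, 185, 185, 184, 182, 182]
280 [180, 180, 183, 185, 183, 185, 182, 164, 133, 97, 77, 74, 76, 77, 77, 80, 79, 75, 80, 80, 86, 88, 88, 88, 85, 85, 82, 80, 79, 81, 77, 74, 75, 72, 76, 86, 116, 153, 174, 182, 183, 183, 182, 180, 182, 181]
284 [187, 186, 184, 169, 144, 116, 96, 89, 91, 95, 94, 98, 102, 100, 103, 102, 103, 101, 100, 105, 100, 100, 102, 101, 103, 101, 99, 102, 100, 100, 101, 99, 100, 98, 96, 90, 90, 88, 90, 107, 133, 157, 172, 180, 179, 180]
```

View pics/bores.png

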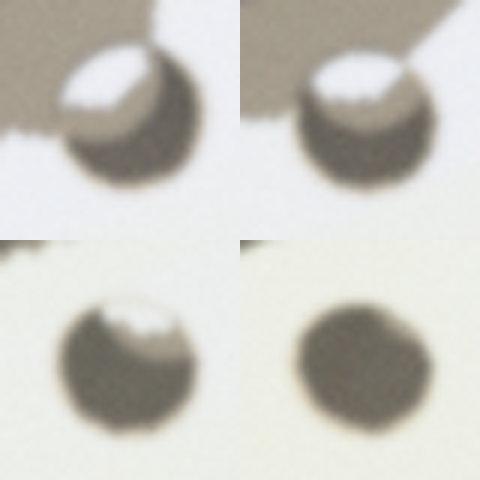

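```bash
python3 - <<'E'
from h import *
print(st()["position"]);plan([([.6367,-.2002,.098],2.336)])
E
```

```text
[0.6384, -0.1969, 0.1996]
[-0.0013, -0.0036, 0.1016] [0.0001, -0.0, 0.0001] rows>=2.0
```

move_arm:
  moves:
    - [[0, -0.0013, -0.0036, 0.04, 0, 0, 0], [0, -0.0013, -0.0036, 0.08, 0, 0, 0], [0, -0.0013, -0.0036, 0.1, 0, 0, 0], [0, -0.0013, -0.0036, 0.1, 0, 0, 0], [0, -0.0013, -0.0036, 0.1, 0, 0, 0]]

```text
clock: 9.5
position: [0.637, -0.2012, 0.1004]
tool_rot: [3.141, 0.001, 2.336]
force: [0.4, 0.1, 0.4]
grip_width: 0.0168
finger_force: 42.0
```

move_arm:
  moves:
    - [[0, 0, 0, 0.004, 0, 0, 0], [0, 0, 0, 0.007, 0, 0, 0], [0, 0, 0, 0.01, 0, 0, 0], [0, 0, 0, 0.01, 0, 0, 0]]

```text
clock: 9.9
position: [0.6364, -0.2017, 0.0892]
tool_rot: [-3.142, -0.0, 2.335]
force: [-0.2, 0.9, 0.3]
grip_width: 0.0167
finger_force: 42.0
```

move_arm:
  moves:
    - [[0, 0, 0, 0.005, 0, 0, 0], [0, 0, 0, 0.01, 0, 0, 0], [0, 0, 0, 0.015, 0, 0, 0], [0, 0, 0, 0.02, 0, 0, 0], [0, 0, 0, 0.023, 0, 0, 0]]

```text
clock: 10.4
position: [0.6376, -0.2023, 0.0663]
tool_rot: [3.141, 0.002, 2.335]
force: [5.7, -2.5, 3.0]
grip_width: 0.0168
finger_force: 42.7
```

move_arm:
  moves:
    - [[0, 0, 0, 0.003, 0, 0, 0], [0, 0, 0, 0.004, 0, 0, 0], [0, 0, 0, 0.004, 0, 0, 0]]

```text
clock: 10.7
position: [0.6376, -0.2023, 0.0624]
tool_rot: [3.141, 0.002, 2.335]
force: [7.4, -3.6, -0.7]
grip_width: 0.0166
finger_force: 42.0
```

move_arm:
  moves:
    - [[0, -0.001, 0.001, 0.002, 0, 0, 0], [0, -0.001, 0.001, 0.004, 0, 0, 0], [0, -0.001, 0.001, 0.005, 0, 0, 0]]

```text
clock: 11.0
position: [0.6381, -0.2022, 0.0573]
tool_rot: [3.142, 0.001, 2.335]
force: [-0.8, -1.4, 16.1]
grip_width: 0.0167
finger_force: 44.8
```

move_arm:
  moves:
    - [[0.3, 0, 0, -0.003, 0, 0, 0], [0.3, 0, 0, -0.003, 0, 0, 0], [0.3, 0, 0, -0.003, 0, 0, 0], [0.3, 0, 0, -0.04, 0, 0, 0], [0.3, 0, 0, -0.08, 0, 0, 0]]
  force: 25

```text
clock: 11.5
position: [0.6369, -0.2014, 0.1369]
tool_rot: [-3.14, -0.003, 2.335]
force: [0.7, 0.2, 1.1]
grip_width: 0.0255
finger_force: 0.0
```

move_arm:
  moves:
    - [[0.3, 0, 0, -0.04, 0, 0, 0], [0.3, 0, 0, -0.08, 0, 0, 0], [0.3, 0, 0, -0.1, 0, 0, 0], [0.3, 0, 0, -0.1, 0, 0, 0]]

```text
clock: 11.9
position: [0.6388, -0.2021, 0.2404]
tool_rot: [3.139, 0.003, 2.335]
force: [0.4, -1.3, -0.3]
grip_width: 0.0256
finger_force: 0.0
```

```bash
python3 - <<'E'
from h import *
print(st()); im,c=snap("wrist","w4");snap("side","s4")
a=cv2.imread("pics/s4.png")[260:400,240:420];cv2.imwrite("pics/s4c.png",cv2.resize(a,None,fx=3,fy=3))
p=bf(BOX,BY,.010,0,.05)
plan([([.56,.03,.24],2.8),(p[:2]+[.2],3.333)])
E
```

```text
{'clock': 11.9, 'position': [0.6388, -0.2021, 0.2404], 'tool_rot': [3.1391, 0.0034, 2.3347], 'qpos': [-0.0381, 0.6211, 0.4181, 1.4798, -0.2699, 1.0936, 1.198], 'grip_width': 0.0256, 'force': [0.4101, -1.2572, -0.3412]}
[0.2209, 0.1041, -0.0029] [0.0, -0.0001, -0.074] rows>=4.9
[0.1086, 0.217, 0.04] [0.0, 0.0, -0.0848] rows>=4.9
```

View pics/s4c.png

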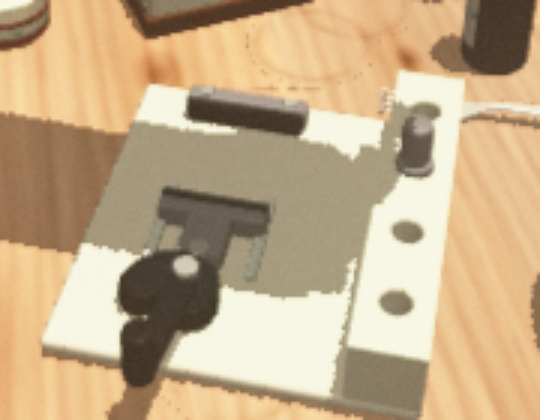

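move_arm:
  moves:
    - [[0.31, 0.221, 0.104, -0.003, 0, 0, -0.074], [0.31, 0.221, 0.104, -0.003, 0, 0, -0.074], [0.31, 0.221, 0.104, -0.003, 0, 0, -0.074], [0.31, 0.221, 0.104, -0.003, 0, 0, -0.074], [0.31, 0.221, 0.104, -0.003, 0, 0, -0.074]]

```text
clock: 12.5
position: [0.5584, 0.032, 0.239]
tool_rot: [-3.141, -0.002, 2.801]
force: [1.0, -0.6, 0.9]
grip_width: 0.0264
finger_force: 0.0
```

move_arm:
  moves:
    - [[0.31, 0.1086, 0.217, 0, 0, 0, -0.0848], [0.31, 0.1086, 0.217, 0, 0, 0, -0.0848], [0.31, 0.1086, 0.217, 0, 0, 0, -0.0848], [0.31, 0.1086, 0.217, 0.04, 0, 0, -0.0848], [0.31, 0.1086, 0.217, 0.04, 0, 0, -0.0848]]

```text
clock: 13.0
position: [0.5297, 0.2716, 0.1992]
tool_rot: [3.141, -0.001, -2.947]
force: [1.6, 0.6, 0.5]
grip_width: 0.0268
finger_force: 0.0
```

move_arm:
  moves:
    - [[0.31, 0, 0, 0, 0, 0, 0], [0.31, 0, 0, 0, 0, 0, 0]]

```text
clock: 13.2
position: [0.5294, 0.2704, 0.1987]
tool_rot: [-3.14, -0.003, -2.949]
force: [0.8, -1.0, 0.0]
grip_width: 0.0259
finger_force: 0.0
```

```bash
python3 - <<'E'
from h import *
print(st())
p=bf(BOX,BY,.010,0,.05)
plan([(p[:2]+[.12],3.333),(p[:2]+[.0505],3.333)])
E
```

```text
{'clock': 13.2, 'position': [0.5294, 0.2704, 0.1987], 'tool_rot': [-3.1405, -0.0032, -2.9486], 'qpos': [-0.6483, 0.5133, 0.1093, 1.7189, -0.0677, 0.9164, 1.2522], 'grip_width': 0.0259, 'force': [0.8498, -0.9641, 0.0335]}
[-0.0014, 0.0004, 0.0787] [-0.0002, -0.0005, 0.0003] rows>=1.6
[0.0, 0.0, 0.0695] [0.0, -0.0, -0.0] rows>=1.4
```

move_arm:
  moves:
    - [[0.31, -0.001, 0, 0.04, 0, 0, 0], [0.31, -0.001, 0, 0.08, 0, 0, 0], [0.31, -0.001, 0, 0.11, 0, 0, 0], [0.31, -0.001, 0, 0.135, 0, 0, 0], [0.31, -0.001, 0, 0.15, 0, 0, 0]]
  force: 40

```text
clock: 13.7
position: [0.5312, 0.2682, 0.0486]
tool_rot: [-3.14, -0.002, -2.952]
force: [-0.7, 0.1, 0.6]
grip_width: 0.0264
finger_force: 0.0
```

move_arm:
  moves:
    - [[0, 0, 0, 0, 0, 0, 0], [0, 0, 0, 0, 0, 0, 0], [0, 0, 0, 0, 0, 0, 0], [0, 0, 0, 0, 0, 0, 0], [0, 0, 0, 0, 0, 0, 0]]

```text
clock: 14.2
position: [0.5317, 0.2699, 0.0511]
tool_rot: [3.141, 0.0, -2.951]
force: [-2.6, 2.3, 0.6]
grip_width: 0.0167
finger_force: 44.4
```

move_arm:
  moves:
    - [[0, 0, 0, -0.02, 0, 0, 0], [0, 0, 0, -0.06, 0, 0, 0], [0, 0, 0, -0.11, 0, 0, 0], [0, 0, 0, -0.16, 0, 0, 0], [0, 0, 0, -0.19, 0, 0, 0]]

```text
clock: 14.7
position: [0.5328, 0.2697, 0.245]
tool_rot: [3.141, 0.004, -2.952]
force: [1.0, 0.6, -0.2]
grip_width: 0.0168
finger_force: 44.2
```

```bash
python3 - <<'E'
from h import *
print(st())
plan([([.58,.02,.24],2.833),([.6193,-.2473,.16],2.333)])
E
```

```text
{'clock': 14.7, 'position': [0.5328, 0.2697, 0.245], 'tool_rot': [3.1405, 0.0044, -2.9516], 'qpos': [-0.6531, 0.4632, 0.1206, 1.671, -0.063, 1.0066, 1.2492], 'grip_width': 0.0168, 'force': [0.9842, 0.5912, -0.2306]}
[0.0008, -0.2541, 0.0047] [0.0003, 0.0006, 0.0794] rows>=5.1
[-0.1187, -0.2428, 0.08] [0.0001, 0.0, 0.0795] rows>=5.6
```

move_arm:
  moves:
    - [[0, 0.001, -0.254, 0.005, 0, 0, 0.0794], [0, 0.001, -0.254, 0.005, 0, 0, 0.0794], [0, 0.001, -0.254, 0.005, 0, 0, 0.0794], [0, 0.001, -0.254, 0.005, 0, 0, 0.0794], [0, 0.001, -0.254, 0.005, 0, 0, 0.0794]]

```text
clock: 15.2
position: [0.5783, 0.022, 0.2363]
tool_rot: [-3.142, 0.001, 2.831]
force: [1.1, 0.3, -0.4]
grip_width: 0.0165
finger_force: 44.2
```

move_arm:
  moves:
    - [[0, -0.119, -0.243, 0, 0, 0, 0.0795], [0, -0.119, -0.243, 0, 0, 0, 0.0795], [0, -0.119, -0.243, 0, 0, 0, 0.0795], [0, -0.119, -0.243, 0.03, 0, 0, 0.0795], [0, -0.119, -0.243, 0.07, 0, 0, 0.0795]]

```text
clock: 15.7
position: [0.6141, -0.2146, 0.1945]
tool_rot: [3.14, 0.005, 2.33]
force: [0.9, 0.9, -0.7]
grip_width: 0.0169
finger_force: 44.2
```

move_arm:
  moves:
    - [[0, 0, 0, 0, 0, 0, 0], [0, 0, 0, 0, 0, 0, 0], [0, 0, 0, 0, 0, 0, 0]]

```text
clock: 16.0
position: [0.6134, -0.2098, 0.1931]
tool_rot: [3.141, 0.001, 2.335]
force: [-0.5, 0.2, -0.6]
grip_width: 0.0166
finger_force: 44.3
```

```bash
python3 - <<'E'
from h import *
print(st())
plan([([.6186,-.2478,.102],2.333)])
im,c=snap("wrist","w5");s=bot.observe();R=Rn.from_euler("xyz",s["tool_rot"]).as_matrix()
print("foot",proj(c,np.array(s["position"])+R@[0,0,.0415]))
g=cv2.cvtColor(im,cv2.COLOR_RGB2GRAY).astype(int)
for r in(264,268,272,276,280,284):print(r,g[r,290:346].tolist())
E
```

```text
{'clock': 16.0, 'position': [0.6134, -0.2098, 0.1931], 'tool_rot': [3.1408, 0.0006, 2.3351], 'qpos': [-0.0191, 0.6337, 0.404, 1.5882, -0.2851, 0.9774, 1.2392], 'grip_width': 0.0166, 'force': [-0.5277, 0.1677, -0.6451]}
[-0.031, -0.0227, 0.0911] [0.0001, 0.0001, 0.0003] rows>=2.0
foot (np.float64(316.7276424706651), np.float64(279.55399146390505))
264 [205, 200, 178, 165, 164, 174, 192, 216, 227, 235, 236, 238, 237, 239, 237, 237, 237, 238, 237, 238, 237, 238, 237, 238, 237, 237, 237, 238, 236, 238, 237, 237, 238, 237, 238, 236, 237, 237, 239, 237, 238, 238, 238, 238, 237, 237, 238, 237, 238, 237, 237, 236, 236, 231, 221, 194]
268 [145, 146, 145, 139, 136, 131, 123, 126, 148, 191, 224, 233, 237, 237, 237, 238, 238, 238, 236, 237, 237, 238, 237, 236, 236, 237, 237, 236, 236, 237, 236, 236, 237, 235, 237, 236, 238, 236, 238, 237, 238, 237, 236, 237, 237, 237, 236, 237, 237, 236, 236, 236, 236, 236, 236, 236]
272 [103, 103, 103, 103, 100, 100, 101, 102, 120, 159, 206, 228, 235, 236, 238, 236, 238, 237, 237, 237, 235, 233, 224, 198, 168, 152, 133, 117, 102, 94, 89, 89, 96, 105, 120, 127, 
[... 185 characters left out ...]
235, 233, 220, 190, 144, 107, 81, 77, 76, 77, 78, 77, 75, 73, 77, 77, 79, 73, 77, 76, 75, 74, 77, 84, 98, 138, 178, 216, 231, 235, 236, 236, 235, 235, 233, 233, 231, 224, 220, 212]
280 [110, 111, 115, 129, 155, 181, 205, 222, 229, 235, 236, 236, 237, 237, 237, 235, 229, 205, 145, 95, 76, 71, 73, 73, 76, 74, 74, 77, 75, 74, 76, 71, 76, 76, 76, 76, 76, 74, 75, 76, 75, 76, 92, 133, 180, 203, 201, 196, 189, 184, 184, 186, 183, 185, 188, 189]
284 [228, 230, 231, 234, 235, 236, 236, 236, 236, 236, 236, 237, 237, 235, 231, 223, 195, 136, 87, 72, 76, 77, 76, 76, 74, 78, 79, 78, 77, 78, 80, 78, 76, 74, 76, 75, 75, 72, 73, 74, 73, 71, 70, 83, 107, 144, 172, 184, 185, 189, 187, 190, 186, 186, 188, 187]
```

move_arm:
  moves:
    - [[0, -0.029, -0.0235, 0.02, 0, 0, 0], [0, -0.029, -0.0235, 0.06, 0, 0, 0], [0, -0.029, -0.0235, 0.086, 0, 0, 0], [0, -0.029, -0.0235, 0.086, 0, 0, 0], [0, -0.029, -0.0235, 0.086, 0, 0, 0]]

```text
clock: 16.55
position: [0.6168, -0.2471, 0.1077]
tool_rot: [3.141, 0.001, 2.335]
force: [0.6, -0.0, 0.9]
grip_width: 0.0161
finger_force: 44.2
```

move_arm:
  moves:
    - [[0, 0, 0, 0.006, 0, 0, 0], [0, 0, 0, 0.01, 0, 0, 0], [0, 0, 0, 0.014, 0, 0, 0], [0, 0, 0, 0.018, 0, 0, 0], [0, 0, 0, 0.018, 0, 0, 0]]

```text
clock: 17.05
position: [0.6158, -0.2476, 0.0879]
tool_rot: [-3.141, -0.001, 2.334]
force: [-0.1, 0.1, -0.4]
grip_width: 0.0165
finger_force: 44.2
```

move_arm:
  moves:
    - [[0, 0, 0, 0.005, 0, 0, 0], [0, 0, 0, 0.01, 0, 0, 0], [0, 0, 0, 0.015, 0, 0, 0], [0, 0, 0, 0.02, 0, 0, 0], [0, 0, 0, 0.022, 0, 0, 0]]

```text
clock: 17.55
position: [0.6164, -0.2479, 0.0659]
tool_rot: [3.141, 0.001, 2.334]
force: [4.5, -1.4, 1.8]
grip_width: 0.0167
finger_force: 44.7
```

move_arm:
  moves:
    - [[0, 0, 0, 0.002, 0, 0, 0], [0, 0, 0, 0.004, 0, 0, 0], [0, 0, 0, 0.005, 0, 0, 0]]

```text
clock: 17.85
position: [0.6165, -0.2479, 0.0615]
tool_rot: [3.141, 0.001, 2.334]
force: [5.7, -2.4, 2.6]
grip_width: 0.0166
finger_force: 44.8
```

move_arm:
  moves:
    - [[0, -0.001, 0.001, 0.002, 0, 0, 0], [0, -0.001, 0.001, 0.004, 0, 0, 0], [0, -0.001, 0.001, 0.005, 0, 0, 0]]

```text
clock: 18.15
position: [0.6173, -0.2477, 0.057]
tool_rot: [3.141, -0.001, 2.334]
force: [-6.7, 3.3, 29.8]
grip_width: 0.017
finger_force: 53.5
```

move_arm:
  moves:
    - [[0.3, 0, 0, -0.003, 0, 0, 0], [0.3, 0, 0, -0.003, 0, 0, 0], [0.3, 0, 0, -0.003, 0, 0, 0], [0.3, 0, 0, -0.04, 0, 0, 0], [0.3, 0, 0, -0.08, 0, 0, 0]]
  force: 25

```text
clock: 18.65
position: [0.6164, -0.2474, 0.1358]
tool_rot: [-3.14, -0.003, 2.334]
force: [1.2, 0.2, 0.5]
grip_width: 0.0257
finger_force: 0.0
```

move_arm:
  moves:
    - [[0.3, 0, 0, -0.05, 0, 0, 0], [0.3, 0, 0, -0.1, 0, 0, 0], [0.3, 0, 0, -0.11, 0, 0, 0], [0.3, 0, 0, -0.11, 0, 0, 0]]

```text
clock: 19.05
position: [0.6181, -0.248, 0.2481]
tool_rot: [3.14, 0.002, 2.334]
force: [0.0, 1.3, -0.8]
grip_width: 0.0256
finger_force: 0.0
```

```bash
python3 - <<'E'
from h import *
print(st())
p=bf(BOX,BY,.140,0,.05)
plan([([.58,.0,.25],2.833),([.60,.18,.26],3.2),(p[:2]+[.26],3.333)])
snap("side","s6");c=cam("side")
for b,n in(([.638,-.2022],"1"),([.6187,-.2481],"2")):
    print(n,[np.round(proj(c,b+[z]),1) for z in(.052,.084)])
E
```

```text
{'clock': 19.05, 'position': [0.6181, -0.248, 0.2481], 'tool_rot': [3.14, 0.0024, 2.3342], 'qpos': [0.0299, 0.6089, 0.4267, 1.4824, -0.2687, 1.1055, 1.2725], 'grip_width': 0.0256, 'force': [0.0145, 1.2567, -0.8347]}
[0.2055, 0.1439, -0.0022] [0.0002, 0.0004, -0.0794] rows>=5.0
[0.0355, 0.1776, -0.01] [-0.0001, 0.0, -0.0584] rows>=3.6
[-0.0647, 0.1121, 0.0] [0.0, 0.0, -0.0212] rows>=2.6
1 [array([379.8, 315.7]), array([381.7, 301.3])]
2 [array([376.4, 336.8]), array([378.2, 322.2])]
```

move_arm:
  moves:
    - [[0, 0.2055, 0.144, -0.002, 0, 0, -0.0794], [0, 0.2055, 0.144, -0.002, 0, 0, -0.0794], [0, 0.2055, 0.144, -0.002, 0, 0, -0.0794], [0, 0.2055, 0.144, -0.002, 0, 0, -0.0794], [0, 0.2055, 0.144, -0.002, 0, 0, -0.0794]]

```text
clock: 19.6
position: [0.5782, 0.0012, 0.2466]
tool_rot: [-3.141, -0.002, 2.835]
force: [1.9, -0.3, -0.3]
grip_width: -0.0003
finger_force: 0.0
```

move_arm:
  moves:
    - [[0, 0.0355, 0.1776, -0.01, 0, 0, -0.0584], [0, 0.0355, 0.1776, -0.01, 0, 0, -0.0584], [0, 0.0355, 0.1776, -0.01, 0, 0, -0.0584], [0, 0.0355, 0.1776, -0.01, 0, 0, -0.0584], [0, 0.0355, 0.1776, -0.01, 0, 0, -0.0584]]

```text
clock: 20.1
position: [0.5985, 0.1847, 0.2559]
tool_rot: [3.14, -0.003, -3.077]
force: [0.4, -0.6, -0.6]
grip_width: 0.0
finger_force: 0.0
```

move_arm:
  moves:
    - [[0, -0.065, 0.112, 0, 0, 0, -0.0212], [0, -0.065, 0.112, 0, 0, 0, -0.0212], [0, -0.065, 0.112, 0, 0, 0, -0.0212], [0, -0.065, 0.112, 0, 0, 0, -0.0212], [0, -0.065, 0.112, 0, 0, 0, -0.0212]]

```text
clock: 20.6
position: [0.6576, 0.2942, 0.256]
tool_rot: [-3.14, -0.003, -2.95]
force: [-0.8, -0.5, -0.2]
grip_width: -0.0001
finger_force: 0.0
```

```bash
python3 - <<'E'
from h import *
print(st())
p=bf(BOX,BY,.142,0,.05);r=bf(BOX,BY,.065,0,.05)
plan([(p[:2]+[.155],3.333),(r[:2]+[.155],3.333),(r[:2]+[.255],3.333)])
E
```

```text
{'clock': 20.6, 'position': [0.6576, 0.2942, 0.256], 'tool_rot': [-3.1403, -0.0031, -2.95], 'qpos': [-0.5756, 0.6701, 0.13, 1.2826, -0.0861, 1.1976, 1.3206], 'grip_width': -0.0001, 'force': [-0.7629, -0.5456, -0.1756]}
[-0.003, 0.0015, 0.101] [-0.0002, -0.0005, 0.0] rows>=2.0
[0.077, -0.0, -0.0] [-0.0, 0.0, 0.0] rows>=1.5
[-0.0, -0.0, -0.1] [-0.0, 0.0, 0.0] rows>=2.0
```

move_arm:
  moves:
    - [[0, -0.004, 0.001, 0.04, 0, 0, 0], [0, -0.004, 0.001, 0.08, 0, 0, 0], [0, -0.004, 0.001, 0.1, 0, 0, 0], [0, -0.004, 0.001, 0.1, 0, 0, 0]]

```text
clock: 21.0
position: [0.6601, 0.2942, 0.1548]
tool_rot: [-3.139, -0.006, -2.952]
force: [-0.0, -0.0, 0.2]
grip_width: 0.0003
finger_force: 0.0
```

move_arm:
  moves:
    - [[0, 0.016, 0, 0, 0, 0, 0], [0, 0.032, 0, 0, 0, 0, 0], [0, 0.048, 0, 0, 0, 0, 0], [0, 0.064, 0, 0, 0, 0, 0], [0, 0.08, 0, 0, 0, 0, 0]]

```text
clock: 21.5
position: [0.5832, 0.2804, 0.16]
tool_rot: [3.141, 0.002, -2.951]
force: [0.7, 0.5, 0.1]
grip_width: 0.0001
finger_force: 0.1
```

move_arm:
  moves:
    - [[0, 0.01, 0, 0, 0, 0, 0], [0, 0.01, 0, -0.04, 0, 0, 0], [0, 0.01, 0, -0.08, 0, 0, 0], [0, 0.01, 0, -0.08, 0, 0, 0]]

```text
clock: 21.9
position: [0.5758, 0.2798, 0.2446]
tool_rot: [3.139, 0.008, -2.951]
force: [1.3, 0.4, -0.0]
grip_width: 0.0002
finger_force: 0.0
```

```bash
python3 - <<'E'
from h import *
print(st())
a,_=snap("wrist","w7");s,_=snap("side","s7")
a=a[:,:,::-1];s=s[:,:,::-1]
o=np.hstack([cv2.resize(a,(480,360)),cv2.resize(s[140:400,160:420],(320,320),interpolation=cv2.INTER_CUBIC)[:320]]) if 0 else None
A=cv2.resize(a,(400,300));S1=cv2.resize(s[150:280,180:360],(400,289));S2=cv2.resize(s[270:400,240:420],(400,289))
c=np.zeros((600,800,3),np.uint8);c[:300,:400]=A;c[:289,400:]=S1;c[300:589,:400]=S2;cv2.imwrite("pics/c7.png",c)
E
```

```text
{'clock': 21.9, 'position': [0.5758, 0.2798, 0.2446], 'tool_rot': [3.1389, 0.0081, -2.9512], 'qpos': [-0.6295, 0.5326, 0.1279, 1.5563, -0.0747, 1.049, 1.2788], 'grip_width': 0.0002, 'force': [1.3213, 0.4338, -0.0474]}
```

View pics/c7.png

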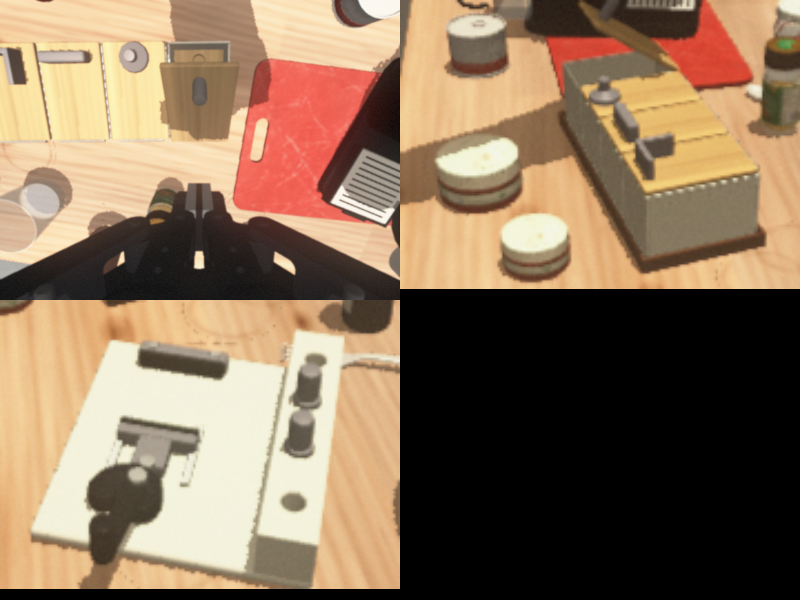

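```bash
python3 - <<'E'
from h import *
plan([([.53,.2,.26],2.6),([.48,.10,.24],1.9),([.43,.038,.20],1.175)])
im,c=snap("top","t8");h=cv2.cvtColor(im,cv2.COLOR_RGB2HSV)
m=((h[...,1]<60)&(h[...,2]>130)).astype(np.uint8);m[:270]=0;m[370:]=0
n,l,S,C=cv2.connectedComponentsWithStats(m)
for i in range(1,n):
    if S[i,4]>100:print("pot",S[i],C[i],plane(c,*C[i],.034).round(4))
E
```

```text
[0.0582, -0.0694, -0.0202] [0.0003, 0.0003, 0.1166] rows>=4.9
[-0.0087, -0.1115, 0.02] [-0.0, 0.0, 0.1114] rows>=4.7
[-0.0425, -0.0673, 0.04] [0.0, 0.0, 0.1154] rows>=4.8
pot [ 334  270   88   32 1266] [386.41469194 281.61295419] [ 0.4657 -0.189   0.034 ]
pot [274 292  27  27 596] [286.79530201 305.14261745] [0.4137 0.0379 0.034 ]
pot [216 310  31  38 814] [232.05282555 326.83169533] [0.3662 0.1603 0.034 ]
pot [473 333  18  19 195] [481.16410256 342.11282051] [ 0.3295 -0.395   0.034 ]
```

move_arm:
  moves:
    - [[0.5, 0.058, -0.07, -0.02, 0, 0, 0.1166], [0.5, 0.058, -0.07, -0.02, 0, 0, 0.1166], [0.5, 0.058, -0.07, -0.02, 0, 0, 0.1166], [0.5, 0.058, -0.07, -0.02, 0, 0, 0.1166], [0.5, 0.058, -0.07, -0.02, 0, 0, 0.1166]]

```text
clock: 22.55
position: [0.5294, 0.1992, 0.2577]
tool_rot: [-3.141, -0.001, 2.594]
force: [-0.3, 0.6, 0.8]
grip_width: 0.0428
finger_force: 0.0
```

move_arm:
  moves:
    - [[1, -0.009, -0.111, 0.02, 0, 0, 0.1114], [1, -0.009, -0.111, 0.02, 0, 0, 0.1114], [1, -0.009, -0.111, 0.02, 0, 0, 0.1114], [1, -0.009, -0.111, 0.02, 0, 0, 0.1114], [1, -0.009, -0.111, 0.02, 0, 0, 0.1114]]

```text
clock: 23.05
position: [0.4798, 0.0992, 0.2378]
tool_rot: [-3.14, 0.0, 1.893]
force: [-0.4, 0.3, 0.1]
grip_width: 0.0853
finger_force: 0.0
```

move_arm:
  moves:
    - [[1, -0.042, -0.067, 0.04, 0, 0, 0.1154], [1, -0.042, -0.067, 0.04, 0, 0, 0.1154], [1, -0.042, -0.067, 0.04, 0, 0, 0.1154], [1, -0.042, -0.067, 0.04, 0, 0, 0.1154], [1, -0.042, -0.067, 0.04, 0, 0, 0.1154]]

```text
clock: 23.55
position: [0.43, 0.0381, 0.1978]
tool_rot: [-3.141, 0.001, 1.169]
force: [-0.3, 0.2, -0.6]
grip_width: 0.0852
finger_force: 0.0
```

move_arm:
  moves:
    - [[1, 0, 0, 0, 0, 0, 0], [1, 0, 0, 0, 0, 0, 0]]

```text
clock: 23.75
position: [0.4303, 0.0385, 0.198]
tool_rot: [-3.141, 0.001, 1.18]
force: [-0.9, 0.3, -0.5]
grip_width: 0.0855
finger_force: 0.0
```

```bash
python3 - <<'E'
from h import *
print(st())
im,c=snap("wrist","w9");h=cv2.cvtColor(im,cv2.COLOR_RGB2HSV)
m=((h[...,1]<60)&(h[...,2]>130)).astype(np.uint8);m[330:]=0
n,l,S,C=cv2.connectedComponentsWithStats(m)
for i in range(1,n):
    if S[i,4]>300:
        x,y,w,hh,a=S[i];print("wrist",S[i],plane(c,x+w/2-4,y+hh/2,.034).round(4),"w/o bias",plane(c,x+w/2,y+hh/2,.034).round(4))
im,c=snap("top","t9");h=cv2.cvtColor(im,cv2.COLOR_RGB2HSV)
m=((h[...,1]<60)&(h[...,2]>130)).astype(np.uint8);m[:270]=0;m[370:]=0
n,l,S,C=cv2.connectedComponentsWithStats(m)
for i in range(1,n):
    if S[i,4]>100:print("pot",S[i],C[i],plane(c,*C[i],.034).round(4))
E
```

```text
{'clock': 23.75, 'position': [0.4303, 0.0385, 0.198], 'tool_rot': [-3.1411, 0.0009, 1.1795], 'qpos': [-0.7744, 0.3268, 0.6808, 2.1421, -0.2953, 0.7649, -0.2951], 'grip_width': 0.0855, 'force': [-0.9355, 0.2564, -0.5249]}
wrist [ 368   16   59   89 1784] [0.5242 0.1285 0.034 ] w/o bias [0.5267 0.1274 0.034 ]
wrist [   0   28   35   79 1436] [0.2749 0.2262 0.034 ] w/o bias [0.2775 0.2251 0.034 ]
wrist [403  29 159 107 463] [0.5752 0.0918 0.034 ] w/o bias [0.5779 0.0908 0.034 ]
wrist [   98    33   124   126 11992] [0.3588 0.1712 0.034 ] w/o bias [0.3614 0.1701 0.034 ]
wrist [ 435  118   60   92 1181] [0.547  0.0419 0.034 ] w/o bias [0.5497 0.0408 0.034 ]
wrist [ 47 129  29  37 433] [0.2741 0.1672 0.034 ] w/o bias [0.2769 0.1661 0.034 ]
wrist [   0  136   62   59 2157] [0.2459 0.1647 0.034 ] w/o bias [0.2487 0.1635 0.034 ]
wrist [ 67 164  38  53 639] [0.2742 0.1328 0.034 ] w/o bias [0.2771 0.1316 0.034 ]
wrist [   0  171   91   75 4118] [0.2381 0.1327 0.034 ] w/o bias [0.241  0.1315 0.034 ]
wrist [ 262  194   77   76 4155] [0.4125 0.0407 0.034 ] w/o bias [0.4154 0.0396 0.034 ]
wrist [  0 272  37  58 813] [0.1756 0.0754 0.034 ] w/o bias [0.1786 0.0742 0.034 ]
wrist [ 433  284  189   46 6356] [ 0.5605 -0.0888  0.034 ] w/o bias [ 0.5636 -0.0901  0.034 ]
pot [ 334  270   88   32 1254] [386.29904306 281.62519936] [ 0.4656 -0.1887  0.034 ]
pot [203 278  18  17 184] [210.05978261 284.79347826] [0.4608 0.2129 0.034 ]
pot [285 284  16  22 241] [293.93775934 292.42323651] [0.4423 0.0218 0.034 ]
pot [ 77 315  33  33 856] [ 93.08528037 330.81191589] [0.3593 0.4711 0.034 ]
pot [473 333  18  19 195] [481.16410256 342.11282051] [ 0.3295 -0.395   0.034 ]
```

```bash
python3 - <<'E'
from h import *
plan([([.414,.039,.06],1.175),([.414,.039,.006],1.175)])
E
```

```text
[-0.0057, -0.0153, 0.1382] [-0.0001, 0.0001, 0.0006] rows>=2.8
[-0.0001, -0.0, 0.054] [0.0, -0.0, -0.0] rows>=1.1
```

move_arm:
  moves:
    - [[1, -0.006, -0.015, 0.04, 0, 0, 0], [1, -0.006, -0.015, 0.08, 0, 0, 0], [1, -0.006, -0.015, 0.12, 0, 0, 0], [1, -0.006, -0.015, 0.138, 0, 0, 0], [1, -0.006, -0.015, 0.138, 0, 0, 0]]

```text
clock: 24.35
position: [0.4132, 0.0382, 0.0586]
tool_rot: [-3.138, 0.002, 1.177]
force: [-0.0, -1.1, -0.3]
grip_width: 0.0855
finger_force: 0.0
```

move_arm:
  moves:
    - [[1, 0, 0, 0.015, 0, 0, 0], [1, 0, 0, 0.03, 0, 0, 0], [1, 0, 0, 0.045, 0, 0, 0], [1, 0, 0, 0.054, 0, 0, 0], [1, 0, 0, 0.054, 0, 0, 0]]

```text
clock: 24.85
position: [0.4145, 0.0387, 0.0064]
tool_rot: [-3.141, -0.0, 1.176]
force: [-0.3, 0.1, 0.9]
grip_width: 0.0854
finger_force: 0.0
```

move_arm:
  moves:
    - [[0.4, 0, 0, 0, 0, 0, 0], [0.4, 0, 0, 0, 0, 0, 0], [0.4, 0, 0, 0, 0, 0, 0], [0.4, 0, 0, 0, 0, 0, 0], [0.4, 0, 0, 0, 0, 0, 0]]

```text
clock: 25.35
position: [0.4149, 0.0388, 0.0072]
tool_rot: [3.141, -0.001, 1.176]
force: [-1.3, -1.3, 10.5]
grip_width: 0.0617
finger_force: 24.6
```

```bash
python3 - <<'E'
import cv2,numpy as np
from h import *
im=cv2.imread("pics/w3.png")
cv2.imwrite("pics/jaw.png",cv2.resize(im[0:170,150:400],None,fx=3.2,fy=3.2,interpolation=cv2.INTER_CUBIC))
# top0 profile along board y at bay x
c=cam("top");g=cv2.cvtColor(cv2.imread("pics/top0.png"),cv2.COLOR_BGR2GRAY)
for x in(-.03,-.015,-.045):
  ys=np.arange(-.02,.105,.002);v=[]
  for y in ys:
    u,w=proj(c,bf(BRD,RY,x,y,.028));v.append(int(cv2.getRectSubPix(g,(1,1),(float(u),float(w)))[0,0]))
  print(x,list(zip((ys*1000).round().astype(int).tolist(),v)))
E
```

```text
-0.03 [(-20, 138), (-18, 138), (-16, 135), (-14, 128), (-12, 129), (-10, 133), (-8, 132), (-6, 118), (-4, 78), (-2, 47), (0, 47), (2, 90), (4, 154), (6, 178), (8, 185), (10, 186), (12, 185), (14, 186), (16, 185), (18, 185), (20, 185), (22, 186), (24, 185), (26, 185), (28, 186), (30, 186), (32, 186), (34, 186), (36, 186), (38, 186), (40, 186), (42, 186), (44, 185), (46, 186), (48, 186), (50, 186), (52, 186), (54, 185), (56, 185), (58, 186), (60, 185), (62, 185), (64, 186), (66, 186), (68, 186), (70, 185), (72, 182), (74, 169), (76, 128), (78, 73), (80, 51), (82, 71), (84, 107), (86, 128), (88, 133), (90, 134), (92, 129), (94, 124), (96, 142), (98, 169), (100, 182), (102, 185), (104, 181)]
-0.015 [(-20, 178), (-18, 178), (-16, 172), (-14, 155), (-12, 137), (-10, 132), (-8, 132), (-6, 115), (-4, 78), (-2, 44), (0, 41), (2, 93), (4, 149), (6, 177), (8, 185), (10, 185), (12, 186), (14, 185), (16, 185), (18, 186), (20, 185), (22, 185), (24, 186), (26, 186), (28, 186), (30, 186), (32, 185), (34, 186), (36, 186), (38, 186), (40, 185), (42, 185), (44, 186), (46, 185), (48, 185), (50, 186), (5
[... 288 characters left out ...]
 180)]
-0.045 [(-20, 91), (-18, 97), (-16, 95), (-14, 96), (-12, 119), (-10, 131), (-8, 132), (-6, 116), (-4, 76), (-2, 42), (0, 50), (2, 97), (4, 151), (6, 180), (8, 185), (10, 185), (12, 186), (14, 186), (16, 185), (18, 185), (20, 186), (22, 186), (24, 185), (26, 185), (28, 185), (30, 185), (32, 186), (34, 186), (36, 186), (38, 186), (40, 185), (42, 186), (44, 186), (46, 186), (48, 186), (50, 186), (52, 186), (54, 186), (56, 185), (58, 185), (60, 185), (62, 186), (64, 186), (66, 186), (68, 187), (70, 185), (72, 184), (74, 168), (76, 130), (78, 75), (80, 48), (82, 71), (84, 105), (86, 126), (88, 132), (90, 135), (92, 130), (94, 131), (96, 148), (98, 176), (100, 184), (102, 185), (104, 179)]
```

View pics/jaw.png

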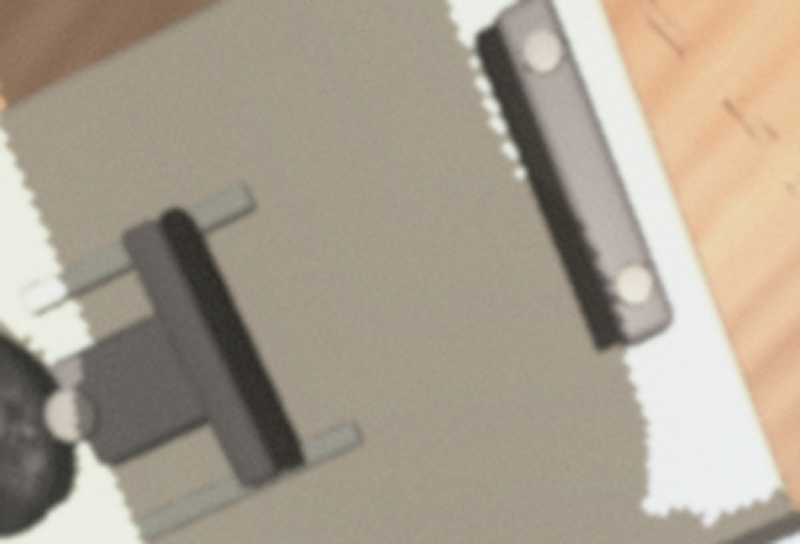

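move_arm:
  moves:
    - [[0.4, 0, 0, -0.01, 0, 0, 0], [0.4, 0, 0, -0.04, 0, 0, 0], [0.4, 0, 0, -0.08, 0, 0, 0], [0.4, 0, 0, -0.12, 0, 0, 0], [0.4, 0, 0, -0.12, 0, 0, 0]]
  force: 35

```text
clock: 25.85
position: [0.4159, 0.0393, 0.1306]
tool_rot: [3.138, -0.004, 1.176]
force: [0.2, 0.9, -1.2]
grip_width: 0.0614
finger_force: 39.1
```

```bash
python3 - <<'E'
from h import *
b=bf(BRD,RY,-.03,.037,.05);print(b,st())
plan([(b[:2]+[.13],1.1753),(b[:2]+[.06],1.1753)])
E
```

```text
[np.float64(0.5406708552948316), np.float64(-0.14679816116951477), 0.05] {'clock': 25.85, 'position': [0.4159, 0.0393, 0.1306], 'tool_rot': [3.1376, -0.0043, 1.1757], 'qpos': [-0.7049, 0.4344, 0.601, 2.24, -0.4539, 0.5781, -0.1571], 'grip_width': 0.0614, 'force': [0.1677, 0.8683, -1.1564]}
[-0.1238, 0.1868, 0.0008] [0.0006, -0.0007, 0.0001] rows>=4.5
[0.0, -0.0, 0.07] [0.0, 0.0, -0.0] rows>=1.4
```

move_arm:
  moves:
    - [[0.4, -0.124, 0.187, 0, 0, 0, 0], [0.4, -0.124, 0.187, 0, 0, 0, 0], [0.4, -0.124, 0.187, 0, 0, 0, 0], [0.4, -0.124, 0.187, 0, 0, 0, 0], [0.4, -0.124, 0.187, 0, 0, 0, 0]]

```text
clock: 26.35
position: [0.5404, -0.1515, 0.1269]
tool_rot: [3.14, 0.001, 1.173]
force: [-1.1, 0.4, -0.7]
grip_width: 0.0616
finger_force: 39.1
```

move_arm:
  moves:
    - [[0.4, 0, 0, 0.02, 0, 0, 0], [0.4, 0, 0, 0.04, 0, 0, 0], [0.4, 0, 0, 0.06, 0, 0, 0], [0.4, 0, 0, 0.06, 0, 0, 0], [0.4, 0, 0, 0.06, 0, 0, 0]]

```text
clock: 26.85
position: [0.5391, -0.1478, 0.0669]
tool_rot: [-3.141, 0.0, 1.175]
force: [0.4, 0.1, -0.6]
grip_width: 0.0615
finger_force: 39.1
```

```bash
python3 - <<'E'
from h import *
b=bf(BRD,RY,-.03,.037,.05);print(st())
plan([(b[:2]+[.0195],1.1753)])
E
```

```text
{'clock': 26.85, 'position': [0.5391, -0.1478, 0.0669], 'tool_rot': [-3.1413, 0.0003, 1.1754], 'qpos': [-0.1691, 0.7127, 0.476, 1.9148, -0.5252, 0.6399, 0.2427], 'grip_width': 0.0615, 'force': [0.353, 0.0511, -0.6265]}
[0.0015, 0.0011, 0.0474] [-0.0001, 0.0, 0.0] rows>=0.9
```

move_arm:
  moves:
    - [[0.4, 0.0015, 0.001, 0.01, 0, 0, 0], [0.4, 0.0015, 0.001, 0.02, 0, 0, 0], [0.4, 0.0015, 0.001, 0.03, 0, 0, 0], [0.4, 0.0015, 0.001, 0.038, 0, 0, 0], [0.4, 0.0015, 0.001, 0.042, 0, 0, 0]]

```text
clock: 27.35
position: [0.5403, -0.1466, 0.0233]
tool_rot: [-3.141, 0.0, 1.175]
force: [-0.6, -0.4, -0.2]
grip_width: 0.0612
finger_force: 39.1
```

move_arm:
  moves:
    - [[0.4, 0, 0, 0.003, 0, 0, 0], [0.4, 0, 0, 0.005, 0, 0, 0], [0.4, 0, 0, 0.005, 0, 0, 0]]

```text
clock: 27.65
position: [0.5409, -0.1468, 0.0196]
tool_rot: [3.141, -0.0, 1.175]
force: [0.0, -1.4, -1.2]
grip_width: 0.0618
finger_force: 39.1
```

move_arm:
  moves:
    - [[0.4, 0, 0, 0.002, 0, 0, 0], [0.4, 0, 0, 0.003, 0, 0, 0], [0.4, 0, 0, 0.003, 0, 0, 0]]

```text
clock: 27.95
position: [0.5412, -0.1468, 0.018]
tool_rot: [3.141, -0.001, 1.175]
force: [-9.4, 3.6, 34.6]
grip_width: 0.0615
finger_force: 44.2
```

move_arm:
  moves:
    - [[1, 0, 0, -0.002, 0, 0, 0], [1, 0, 0, -0.002, 0, 0, 0], [1, 0, 0, -0.002, 0, 0, 0], [1, 0, 0, -0.002, 0, 0, 0], [1, 0, 0, -0.03, 0, 0, 0]]
  force: 25

```text
clock: 28.45
position: [0.5392, -0.1462, 0.0442]
tool_rot: [-3.137, 0.001, 1.176]
force: [-0.2, -0.3, 1.0]
grip_width: 0.0853
finger_force: 0.0
```

move_arm:
  moves:
    - [[1, 0, 0, -0.05, 0, 0, 0], [1, 0, 0, -0.1, 0, 0, 0], [1, 0, 0, -0.14, 0, 0, 0], [0.4, 0, 0, -0.14, 0, 0, 0], [0.4, 0, 0, -0.14, 0, 0, 0]]

```text
clock: 28.95
position: [0.5411, -0.1463, 0.1868]
tool_rot: [3.14, -0.001, 1.176]
force: [-0.7, -0.1, -0.7]
grip_width: 0.0588
finger_force: 0.0
```

```bash
python3 - <<'E'
from h import *
print(st())
im,c=snap("side","s10");h=cv2.cvtColor(im,cv2.COLOR_RGB2HSV)
b=bf(BRD,RY,-.03,.037,.046);print("side pred",proj(c,b))
iw,cw=snap("wrist","w10");print("wrist pred",proj(cw,b))
e=bf(BRD,RY,-.03,-.070-.064,0); 
for z in(.067,.042):print("grip pred",proj(cw,e[:2]+[z]),proj(c,e[:2]+[z]))
a=im[:,:,::-1];w=iw[:,:,::-1]
o=np.zeros((600,800,3),np.uint8);o[:300,:400]=cv2.resize(w,(400,300));o[:300,400:]=cv2.resize(a[260:400,240:427],(400,300),interpolation=cv2.INTER_CUBIC)
o[300:,:400]=cv2.resize(a[140:280,180:367],(400,300),interpolation=cv2.INTER_CUBIC)
it,ct=snap("top","t10");o[300:,400:]=cv2.resize(it[180:310,320:493,::-1],(400,300),interpolation=cv2.INTER_CUBIC)
cv2.imwrite("pics/c10.png",o)
E
```

```text
{'clock': 28.95, 'position': [0.5411, -0.1463, 0.1868], 'tool_rot': [3.1404, -0.0008, 1.176], 'qpos': [-0.2714, 0.5491, 0.6147, 1.8414, -0.4032, 0.8767, 0.1419], 'grip_width': 0.0588, 'force': [-0.6886, -0.0617, -0.6869]}
side pred (np.float64(316.9702377859529), np.float64(302.62123927317793))
wrist pred (np.float64(319.06837300760145), np.float64(234.15216876487543))
grip pred (np.float64(318.71445976858445), np.float64(452.7729189999592)) (np.float64(290.9349442684753), np.float64(369.9165973171707))
grip pred (np.float64(318.68256908435393), np.float64(430.3172826729178)) (np.float64(291.2284951695122), np.float64(381.3995062866839))
```

View pics/c10.png

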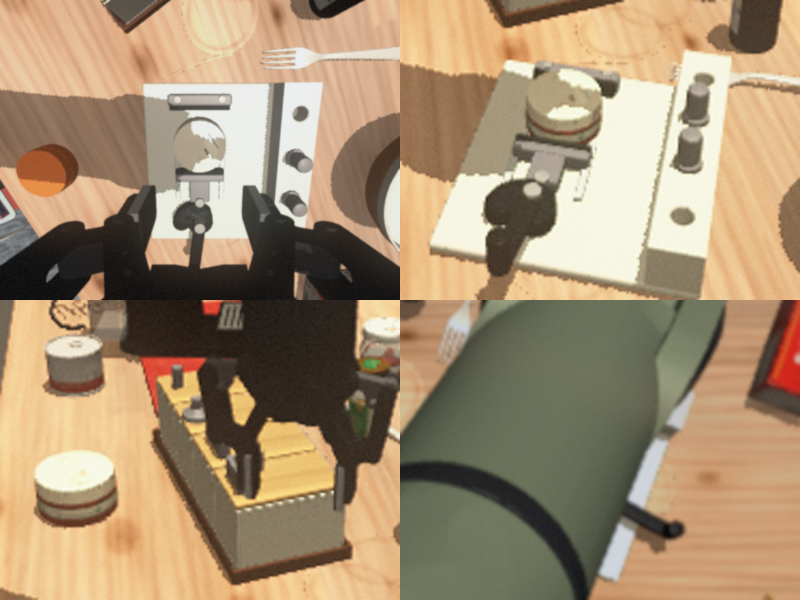

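```bash
python3 - <<'E'
from h import *
plan([([.4691,-.3024,.13],1.08)])
for k in range(1,6):
    p=np.radians(6*k);print(k,np.round([.064*(1-np.cos(p)),-.064*np.sin(p),p/2/np.pi],4))
E
```

```text
[-0.1713, -0.0055, 0.0553] [-0.0003, 0.0001, 0.0152] rows>=3.6
1 [ 0.0004 -0.0067  0.0167]
2 [ 0.0014 -0.0133  0.0333]
3 [ 0.0031 -0.0198  0.05  ]
4 [ 0.0055 -0.026   0.0667]
5 [ 0.0086 -0.032   0.0833]
```

move_arm:
  moves:
    - [[0.6, -0.1713, -0.0055, 0, 0, 0, 0.0152], [0.6, -0.1713, -0.0055, 0, 0, 0, 0.0152], [0.6, -0.1713, -0.0055, 0, 0, 0, 0.0152], [0.6, -0.1713, -0.0055, 0.03, 0, 0, 0.0152], [0.6, -0.1713, -0.0055, 0.055, 0, 0, 0.0152]]

```text
clock: 29.6
position: [0.4672, -0.306, 0.1298]
tool_rot: [-3.141, 0.002, 1.075]
force: [1.6, 1.0, -0.6]
grip_width: 0.0514
finger_force: 0.0
```

move_arm:
  moves:
    - [[0.6, 0, 0, 0, 0, 0, 0], [0.6, 0, 0, 0, 0, 0, 0], [0.6, 0, 0, 0, 0, 0, 0]]

```text
clock: 29.9
position: [0.4703, -0.3024, 0.1321]
tool_rot: [3.141, 0.0, 1.081]
force: [-0.3, -1.2, 0.3]
grip_width: 0.0513
finger_force: 0.0
```

```bash
python3 - <<'E'
from h import *
print(st())
plan([([.4691,-.3024,.049],1.08)])
im,c=snap("wrist","w11");g=cv2.cvtColor(im,cv2.COLOR_RGB2GRAY)
print("grip pred",proj(c,[.4691,-.3024,.067]))
im,c=snap("side","s11");print("grip side",proj(c,[.4691,-.3024,.067]))
m=(cv2.cvtColor(im,cv2.COLOR_RGB2GRAY)<60).astype(np.uint8)
for r in range(366,392,4):print(r,np.where(m[r,265:330])[0]+265)
E
```

```text
{'clock': 29.9, 'position': [0.4703, -0.3024, 0.1321], 'tool_rot': [3.1409, 0.0001, 1.0808], 'qpos': [0.0648, 0.6251, 0.5772, 1.8857, -0.4765, 0.77, 0.4152], 'grip_width': 0.0513, 'force': [-0.2942, -1.1847, 0.2657]}
[-0.0005, -0.0012, 0.0831] [0.0001, 0.0, 0.0001] rows>=1.7
grip pred (np.float64(316.7894765641251), np.float64(266.43654227172726))
grip side (np.float64(286.7732873420612), np.float64(369.22475968158363))
366 [290 291 292 295 298 301 302 303 306 308 309]
370 [281 282 283 284 285 286 287 288 289 290 291 292 293 295 297]
374 [280 281 282 283 284 285 286 287 288 289 290 291 292 293 294 295]
378 [281 282 283 284 285 286 287 288 289 290 291 292 293]
382 [281 282 283 284 285 286 287 288 289 290 291]
386 [282 283 284 285 286 287 288 289 290]
390 []
```

move_arm:
  moves:
    - [[0.6, 0, -0.001, 0.03, 0, 0, 0], [0.6, 0, -0.001, 0.06, 0, 0, 0], [0.6, 0, -0.001, 0.075, 0, 0, 0], [0.6, 0, -0.001, 0.082, 0, 0, 0], [0.6, 0, -0.001, 0.082, 0, 0, 0]]
  force: 40

```text
clock: 30.5
position: [0.4689, -0.3023, 0.0494]
tool_rot: [-3.141, 0.0, 1.08]
force: [0.6, -0.7, 0.5]
grip_width: 0.0513
finger_force: 0.0
```

move_arm:
  moves:
    - [[0, 0, 0, 0, 0, 0, 0], [0, 0, 0, 0, 0, 0, 0], [0, 0, 0, 0, 0, 0, 0], [0, 0, 0, 0, 0, 0, 0], [0, 0, 0, 0, 0, 0, 0]]

```text
clock: 31.0
position: [0.4692, -0.3025, 0.0503]
tool_rot: [3.14, -0.0, 1.08]
force: [-1.7, 1.3, 8.3]
grip_width: 0.0153
finger_force: 38.9
```

move_arm:
  moves:
    - [[0, 0.0004, -0.0067, 0, 0, 0, 0.0167], [0, 0.0014, -0.0133, 0, 0, 0, 0.0333], [0, 0.0031, -0.0198, 0, 0, 0, 0.05], [0, 0.0055, -0.026, 0, 0, 0, 0.0667], [0, 0.0086, -0.032, 0, 0, 0, 0.0833]]

```text
clock: 31.5
position: [0.4455, -0.2799, 0.0503]
tool_rot: [3.139, -0.001, 0.552]
force: [3.3, -0.5, 4.2]
grip_width: 0.0152
finger_force: 39.1
```

move_arm:
  moves:
    - [[0, 0.0004, -0.0067, 0, 0, 0, 0.0167], [0, 0.0014, -0.0133, 0, 0, 0, 0.0333], [0, 0.0031, -0.0198, 0, 0, 0, 0.05], [0, 0.0055, -0.026, 0, 0, 0, 0.0667], [0, 0.0086, -0.032, 0, 0, 0, 0.0833]]

```text
clock: 32.0
position: [0.4363, -0.2482, 0.0503]
tool_rot: [3.14, -0.003, 0.029]
force: [4.9, -3.2, 3.5]
grip_width: 0.0153
finger_force: 39.0
```

move_arm:
  moves:
    - [[0, 0.0004, -0.0067, 0, 0, 0, 0.0167], [0, 0.0014, -0.0133, 0, 0, 0, 0.0333], [0, 0.0031, -0.0198, 0, 0, 0, 0.05], [0, 0.0055, -0.026, 0, 0, 0, 0.0667], [0, 0.0055, -0.026, 0, 0, 0, 0.0667]]
  force: 60

```text
clock: 32.5
position: [0.441, -0.2226, 0.0503]
tool_rot: [3.14, -0.003, -0.389]
force: [4.1, -4.8, 8.2]
grip_width: 0.0147
finger_force: 59.3
```

```bash
python3 - <<'E'
from h import *
s=st();print(s)
p=np.array(s["position"][:2])-[.4992,-.246];print(np.hypot(*p),np.degrees(np.arctan2(-p[1],-p[0])-RY),"0=clamped")
E
```

```text
{'clock': 32.5, 'position': [0.441, -0.2226, 0.0503], 'tool_rot': [3.1396, -0.0035, -0.3894], 'qpos': [-0.2237, 0.8168, 0.8264, 2.1011, -1.0069, 0.6846, -0.6608], 'grip_width': 0.0147, 'force': [4.0835, -4.7511, 8.1873]}
0.06272798418568859 0.7573027155848875 0=clamped
```

move_arm:
  moves:
    - [[0, 0, -0.002, 0, 0, 0, 0.004], [0, 0, -0.004, 0, 0, 0, 0.008], [0, 0, -0.004, 0, 0, 0, 0.008]]

```text
clock: 32.8
position: [0.4415, -0.2218, 0.0505]
tool_rot: [3.136, -0.005, -0.439]
force: [-2.9, -22.8, 0.2]
grip_width: 0.0142
finger_force: 58.8
```

move_arm:
  moves:
    - [[0.5, 0, 0.001, 0, 0, 0, 0], [0.5, 0, 0.001, 0, 0, 0, 0], [0.5, 0, 0.001, 0, 0, 0, 0], [0.5, 0, 0.001, -0.03, 0, 0, 0], [0.5, 0, 0.001, -0.07, 0, 0, 0]]

```text
clock: 33.3
position: [0.44, -0.2183, 0.1194]
tool_rot: [3.141, 0.003, -0.436]
force: [0.0, 0.3, 2.0]
grip_width: 0.0427
finger_force: 0.0
```

move_arm:
  moves:
    - [[0.5, 0, 0, -0.05, 0, 0, 0], [0.5, 0, 0, -0.1, 0, 0, 0], [0.5, 0, 0, -0.13, 0, 0, 0], [0.5, 0, 0, -0.13, 0, 0, 0]]

```text
clock: 33.7
position: [0.442, -0.2192, 0.2526]
tool_rot: [-3.14, -0.004, -0.435]
force: [0.3, 0.0, -1.2]
grip_width: 0.0427
finger_force: 0.0
```

```bash
python3 - <<'E'
from h import *
print(st())
im,c=snap("side","s12");a=im[:,:,::-1]
w,_=snap("wrist","w12")
o=np.zeros((600,800,3),np.uint8);o[:,:450]=cv2.resize(a[140:400,220:415],(450,600),interpolation=cv2.INTER_CUBIC);o[:262,450:]=cv2.resize(w[:,:,::-1],(350,262))
cv2.imwrite("pics/c12.png",o)
p=bf(BRD,RY,-.094,-.07,.067);print(proj(c,p))
E
```

```text
{'clock': 33.7, 'position': [0.442, -0.2192, 0.2526], 'tool_rot': [-3.1401, -0.0045, -0.4353], 'qpos': [-0.496, 0.5821, 1.2337, 1.9521, -0.6369, 1.0676, -0.9885], 'grip_width': 0.0427, 'force': [0.3253, 0.0473, -1.2308]}
(np.float64(262.16963216308477), np.float64(330.7888746899565))
```

View pics/c12.png

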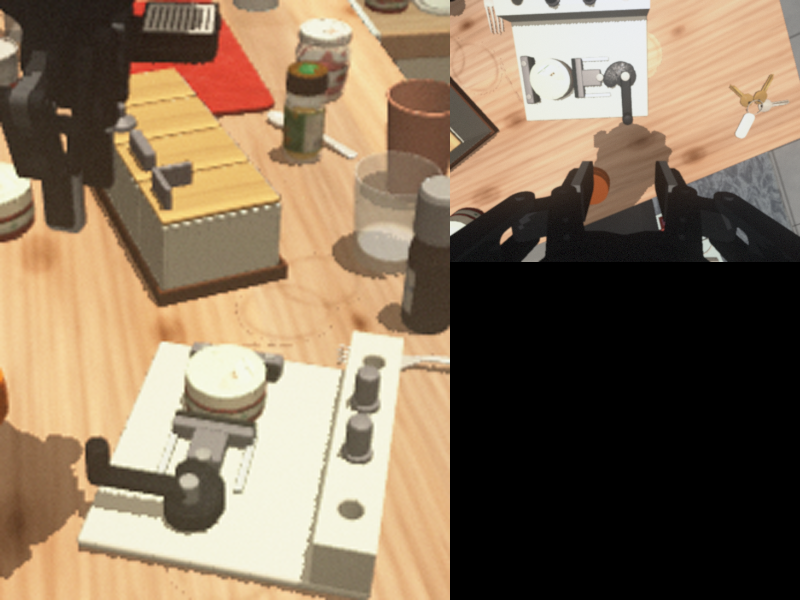

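The picture shows the pot upright between both jaws (around 225,385), the lever pointing to the board's -x (95,460), both pegs with collars on the rail (367,390 and 358,440), and all the lids shut.

```bash
python3 -c "
from workcell import bot
print(bot.job_done())"
```

```text
the job is handed in; nothing more can be done
None
```

The job is handed in, with no verdict returned: both pegs from the peg box stand home in the rail, all lids are shut, and the pot is upright between the jaws with the cam turned to its stop, as the last picture shows.

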